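# Dock the lot coder, set its code and work the print lever

## Task

Lift the loose grey lot coder by its case and put it down flat in the metal dock, between the four corner brackets, with its rounded tab at the lever end. Then set the code by turning its dials one after the other: the dial nearer the tab must point to the group of two bars, the other dial to the group of three bars. Only when the code is set, swing the dock's sprung lever all the way to its stop, away from the coder, and let it spring back; leave the ink bottle, price card, marker and curd wheel where they are.

Things in the scene. Friction and masses are not known exactly. Their poses are not given: they have to be found in the camera images.
- coder_center (a point): Centre of the loose lot coder: grey box 170 (x) x 60 (y) x 40 mm (z up), about 0.5 kg, lying flat, two black dials on top (their tops 71 mm above its underside). A rounded tab 34 mm across juts 11 mm from its +x end, 31 to 36 mm up; the -x end is plain. Lift it by closing the fingers across the 60 mm width at mid-length, between the dials.
- coder_tab_end (a point): Point on the underside of the coder, at the middle of the edge of its tab end, 85 mm along +x from the centre; axes as the coder's.
- coder_plain_end (a point): Point on the underside of the coder, at the middle of the edge of its plain end, 85 mm along -x from the centre; axes as the coder's.
- dial_tab_grip (a point): Middle of the grip bar of the dial nearer the tab: on its axis, 45 mm along the coder's +x and 37.5 mm above the coder's centre. Bar 14 mm wide, 26 high (13 above and below this point), 37 long; blunt 18 mm behind, pointed 19 mm ahead (white line on top). x axis toward the point, z up. The case's top is 17.5 mm below. Pinch the bar from above and turn.
- dial_tab (a joint): Angle of the dial nearer the tab, rad, growing counterclockwise from above; range -0.5 to 5.2, no detents, friction 0.05 N m. Round each dial are raised white bars: ONE toward the tab end (value 0), TWO at the coder's +y (1.571), THREE toward the plain end (3.142), FOUR at the coder's -y (4.712). It starts between the one and the two.
- dial_plain_grip (a point): The same point on the other dial, nearer the plain end, 45 mm along the coder's -x from its centre; same shape and axes.
- dial_plain (a joint): Angle of the dial nearer the plain end, rad; same sense, range, friction and groups of bars as dial_tab. It starts between the three and the four bars.
- dock: Fixed metal dock: plate 248 (x -98 to +150) x 92 x 6 mm; origin on the table under the middle of the coder's place, x toward the lever, z up. Four L-shaped corner brackets, 29 mm high, flared above 18 mm, reach 20 mm in from the corners and leave the coder 3 mm play each side. The docked coder's x lies along the dock's x (tab at the lever), its centre 26 mm above this origin.
- dock_tab_end (a point): Where the coder's coder_tab_end point comes when docked: on the plate's top, 85 mm along the dock's +x from its origin.
- dock_plain_end (a point): Where the coder's coder_plain_end point comes when docked: on the plate's top, 85 mm along the dock's -x from its origin.
- print_lever (a joint): Swing of the dock's lever, rad: 0 at rest, 1.0 at its stop, clockwise seen from above. At rest the arm points along the dock's +y; swinging carries its tip toward the dock's +x, away from the coder. A spring pushes it back to 0 (about 1 N at the post at rest, 3 N at the stop).
- lever_pivot (a point): Point on the lever's vertical axis, 125 mm along the dock's +x from its origin, 34 mm above the table; axes as the dock's.
- lever_post (a point): Middle of the upright black post at the lever's tip, 80 mm from the lever's axis: 17 mm in diameter, free from 39 to 85 mm above the table (this point: 63 mm); push it sideways with the fingers or pinch it from above. y axis along the arm, from the lever's axis to the post.
- stamp_ink: Bystander: small ink bottle, 33 mm across, 62 mm high, between the coder and the dock. Origin at the centre of its underside.
- price_card: Bystander: folded price card 50 x 100 x 55 mm, behind the coder. Origin at the centre of its underside.
- marker: Bystander: marker pen, 135 mm long, lying behind the dock. Origin at its underside's centre.
- curd_wheel: Bystander: pressed curd disc, 112 mm across, 35 mm high, to the right of the coder. Origin at the centre of its underside.

How it is judged (in metres and radians):
On the way, in this order (a step that is already met when the one before it is completed fails the run):
1. The coder has been put down in the dock, tab at the lever end, and let go (distance between coder_tab_end and dock_tab_end below 0.008 m and distance between coder_plain_end and dock_plain_end below 0.008 m and angle between coder_center's own z axis and vertical below 0.06 rad and contact force between the fingers and coder below 0.3 N), for 0.1 s.
2. Both dials point to their groups of bars: two for the dial at the tab, three for the other (value of joint dial_tab between 1.401 and 1.741 rad and value of joint dial_plain between 2.972 and 3.312 rad), for 0.2 s.
3. The lever has been swung to its stop (value of joint print_lever above 0.93 rad), for 0.05 s.
At the end, for the whole second after the job is handed in: The coder lies flat in the dock with its tab at the lever end (both end points within 8 mm of their places, tilt under 0.06 rad), the dial at the tab points to the two bars and the other dial to the three bars (each within 0.17 rad), and the lever has sprung back to rest (under 0.08 rad) (all of step 2 and distance between coder_tab_end and dock_tab_end below 0.008 m and distance between coder_plain_end and dock_plain_end below 0.008 m and angle between coder_center's own z axis and vertical below 0.06 rad and value of joint print_lever below 0.08 rad); the robot touches nothing.
It fails at once if The lever is swung more than half-way before the code is set (value of joint print_lever above 0.5 rad and (value of joint dial_tab below 1.35 rad or value of joint dial_tab above 1.79 rad or value of joint dial_plain below 2.92 rad or value of joint dial_plain above 3.36 rad)).
It fails at once if A bystander (ink bottle, price card, marker, curd wheel) is moved by more than 30 mm (distance of any of stamp_ink, price_card, marker, curd_wheel from where it was at the start of the episode above 0.03 m).
It also fails if it takes over 72 s, if anything falls off the work surface, if the arm or the gripper's body presses on something with over 40 N, if the wrist force passes 120 N, or if a joint passes its speed limit or range.

## Robot

A 7-joint arm with a two-finger parallel gripper is mounted at the origin on a cart in front of the work surface, level with it; the furniture and walls round the work are solid. World frame = base frame: x ahead of the robot, y to its left, z up, the work surface at z = 0. Lengths are in m, angles in degrees, forces in N, time in s.
With the tool pointing down it reaches from about 0.425 to 0.875 m from the base axis. Payload 4.7 kg.
Tool frame: the origin (TCP) lies on the centre line of the jaws, within the pads' length; the fingertips stand env.nose_length ahead of it and the grasp point (between the pads) lies 8 mm behind it (env.nose_length is the distance from the TCP to the fingertips, in m); y points along the fingers, z is the direction in which the jaws open and shut, and the axes are right-handed (so a half turn about y gives the same grasp; the last joint's range is limited). The gripper opens to 87 mm and grips with 3 to 60 N. Pads are 19 mm wide; open, the fingers measure 117 mm over their backs; the gripper's body (75 mm by 190 mm) begins 51 mm behind the grasp point.
Start: joints at [68.703, 18.392, -4.016, 83.108, 1.295, 78.541, -3.26], TCP at [0.245, -0.602, 0.21] pointing down, gripper open.
Joint ranges: [-163.93, 163.93], [-17.29, 119.83], [-79.2, 71.16], [3.27, 140.29], [-89.18, 269.18], [5.43, 117.66], [-154.24, 154.24]. Speed limits (degrees/s): [147.25, 147.25, 180, 180, 180, 180, 180].

## Interface

Orientations are given as [roll, pitch, yaw] about the fixed x, y, z axes, in that order (R = Rz(yaw) Ry(pitch) Rx(roll)).
In Python, from cell import env, read_camera, camera_info, job, models gives the robot as it stands.
- The arm moves only by the tool move_arm, never from a script. Its argument "moves" is a list of rows, each a list of 6 numbers: the shift along the tool's x, y, z in mm, then the turn, a rotation vector about the tool's x, y, z in degrees. In form: [[x, y, z, ax, ay, az], ...]. A call has 1 to 20 rows; each row is the pose to reach, as a shift and turn from the pose commanded when the call began, along the tool's axes at that moment; what a row does not reach only later rows make up. A row lasts 1/12 s, in which the tool goes at most 41.7 mm and 7.16 degrees, less where a joint would pass 70% of its speed; a pose out of reach is approached as far as the arm can. A call with a gripper value outside its range is refused whole. "claw" is the finger opening in mm, from 0 to 87, set as the call begins (left out, the last holds). The fingers move at their own pace and stop on an object; "newtons" is the grip in N (left out, the last holds). Time passes only in rows, so rows that repeat a pose let the fingers close. It gives the time, the measured TCP pose, the force and the opening at its end, in the units of the state.
- env.get_obs(): the state, without advancing time (a new reading comes with each control period).
- read_camera(name): name is "scene" or "top" or "wrist"; returns (picture, depth): 480x640x3 uint8, red, green, blue; 480x640 float32, m along the optical axis (not along the pixel's ray), 0 where there is no reading.
- camera_info(name): a dict with "fx", "fy", "cx", "cy" (pixels), "R" (3x3) and "t" (3): a world point X has camera coordinates R X + t. Camera axes: x right, y down, z forward; pixel columns grow to the right and rows downward; lengths in m; the calibration is good to about 2 mm. The wrist camera is an equidistant fisheye: a pixel r from the principal point sees the ray r / f radians off the axis. A picture is of the moment at which its call begins: read the wrist's pose just before it. camera_info takes no time and is no camera call; for the wrist camera it gives the pose at the moment of the call.
- job.sign_off(): hands the job in, once; it reports no verdict.
Trained networks look in the newest picture that a camera, given by its name, has taken for a name from the list of things; names that differ only in an ending like _2 or _b are one class to them, and where a whole thing is asked for, a point or a joint stands for the part that bears it (a point fixed in the world has none). Each returns a list of dicts, best first, with "score" (0 to 1); they miss things now and then, are a little off and sometimes report something else, mostly with a low value. They report only what shows in the picture. A call takes as long as a camera call.
- models.spot_in(target, camera): "point" ([x, y, z] in m, in world coordinates, good to about 4 mm: the middle of the surface that is visible of it).
- models.cut_out(target, camera): "mask" (480x640 bool, what is visible of it).
The state is a dict: "time_s": time; "qpos": joint angles; "joint_velocities": joint speeds; "effort": joint torques, N m; "tool_pos": TCP position; "tool_rot": TCP orientation; "force": force on the tool from outside, world axes, zero at the start; "wrist_torque": the same for the moment, N m; "grip_width": finger opening in m.
Only numpy, scipy, OpenCV 4.12 (cv2) and the standard library are available. Lean on these libraries where they do the work, as an engineer would, in place of code of your own. Each camera call takes 0.05 s, during which the arm holds its last target.

## Working session

There is one attempt and no reset: what is moved stays moved. The work goes in short steps, Python scripts to look and compute and a tool call to move; the robot and the scene stay as the last step left them, time stands still between calls to the robot, and variables do not carry over. Pictures are saved under pics/ and viewed, and the job is handed in when it is done.

Besides the shell and the picture viewer there is one more tool, called after ">>>" as a command line: name --pt "numbers of a row" for each row, then --argument value for the rest. move_arm: Moves the arm, as the interface text tells. Its arguments: {"type":"object","properties":{"moves":{"type":"array","items":{"type":"array","items":{"type":"number"}}},"claw":{"type":"number"},"newtons":{"type":"number"}},"required":["moves"]}

```bash
ls; mkdir -p pics
python3 - <<'E'
from cell import env, read_camera, camera_info, job, models
import cv2
o=env.get_obs(); print(o, env.nose_length)
for n in ("scene","top"):
    p,d=read_camera(n); cv2.imwrite(f"pics/{n}0.png",p[:,:,::-1])
    i=camera_info(n); print(n,i)
    for t in ["coder_center","dock","lever_post","stamp_ink","price_card","marker","curd_wheel","dial_tab_grip","dial_plain_grip","coder_tab_end"]:
        r=models.spot_in(t,n); print(t,[(x['score'],x['point']) for x in r[:2]])
E
```

```text
pics
{'time_s': 0.0, 'qpos': array([68.70196664, 18.43610942, -4.01594212, 83.17612596,  1.29501932,
       78.53968046, -3.260603  ]), 'joint_velocities': array([-0.08238461,  0.0207883 ,  0.00663375, -0.11103151, -0.06358886,
       -0.10014982, -0.06553575]), 'effort': array([ 3.70140642e-04, -4.91284025e+01, -4.04076716e-01, -3.12526488e+01,
       -6.39911927e-02,  4.35965171e-02,  1.68298247e-04]), 'tool_pos': array([ 0.24434501, -0.60169889,  0.2085843 ]), 'tool_rot': array([-9.01066694e+01, -5.69626516e-03, -1.57892394e+02]), 'force': array([0.11878204, 0.0397832 , 0.28289241]), 'wrist_torque': array([ 0.0281539 ,  0.03309623, -0.03253274]), 'grip_width': 0.08678341451602878} 0.011
scene {'fx': 585.4050517075934, 'fy': 585.4050517075934, 'cx': 320.07905788373165, 'cy': 235.2744211917718, 'R': array([[-0.87138578, -0.4903433 ,  0.01582013],
       [-0.23541985,  0.38963667, -0.89037114],
       [ 0.43042342, -0.77958112, -0.4549604 ]]), 't': array([0.40469388, 0.19901157, 1.11668562])}
coder_center [(0.7, [0.4503, -0.2357, 0.0377])]
dock [(0.59, [0.48, 0.165, 0.0097]), (0.37, 
[... 715 characters left out ...]
76331e-01,  1.19630210e-04, -9.83376846e-01]]), 't': array([-0.08015574,  0.48992614,  1.36345589])}
coder_center [(0.81, [0.4545, -0.2595, 0.0409]), (0.23, [0.4799, 0.1568, 0.0071])]
dock [(0.91, [0.4831, 0.16, 0.0045])]
lever_post [(0.84, [0.4587, 0.2543, 0.0382]), (0.68, [0.4168, -0.0404, 0.0608])]
stamp_ink [(0.47, [0.4141, -0.0432, 0.0595])]
price_card [(0.96, [0.5694, -0.2061, 0.028])]
marker [(0.62, [0.5957, 0.1367, 0.0164]), (0.34, [0.3923, -0.4784, 0.0395])]
curd_wheel [(0.97, [0.3951, -0.4792, 0.0361])]
dial_tab_grip [(0.7, [0.4661, -0.2193, 0.049]), (0.48, [0.481, 0.1551, 0.0058])]
dial_plain_grip [(0.45, [0.4417, -0.3104, 0.0437])]
coder_tab_end [(0.7, [0.4581, -0.2616, 0.0395])]
```

View pics/scene0.png

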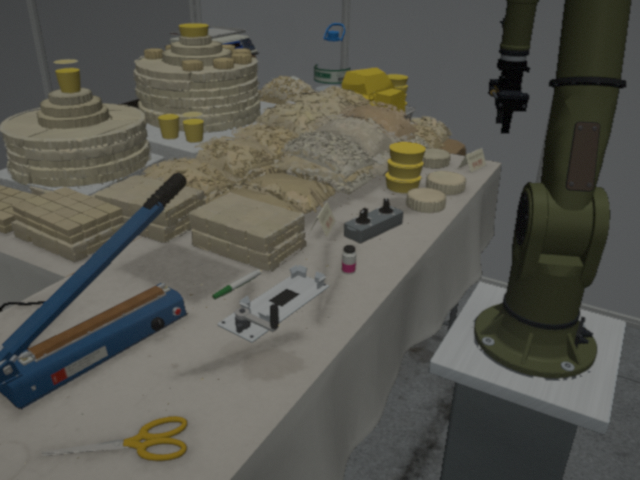

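View pics/top0.png

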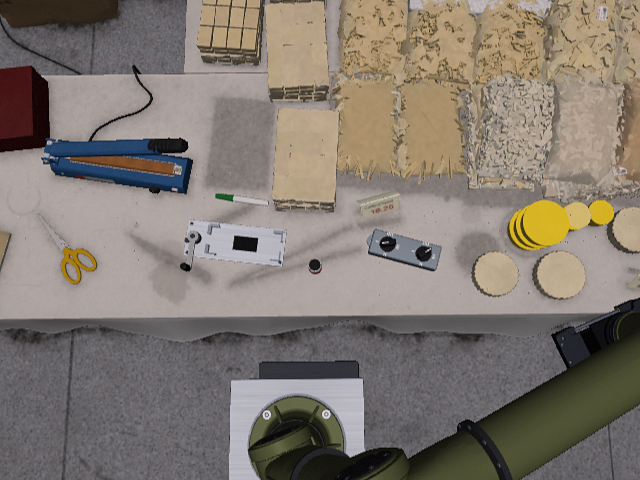

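The top view shows the coder at about (403,250) with its tab at the left (369,240). The dock is at (238,243), with the lever pivot at (194,236) and the post at (185,267). Next I'll zoom in and fit the edges.

```bash
cat > h.py <<'E'
from cell import env, read_camera, camera_info, job, models
import cv2, numpy as np
from scipy.spatial.transform import Rotation as Ro
def toplane(uv,z,i):
    uv=np.atleast_2d(uv).astype(float)
    r=np.c_[(uv[:,0]-i['cx'])/i['fx'],(uv[:,1]-i['cy'])/i['fy'],np.ones(len(uv))]
    d=r@i['R']; c=-i['R'].T@i['t']
    return c+d*((z-c[2])/d[:,2])[:,None]
def proj(X,i):
    c=np.atleast_2d(X)@i['R'].T+i['t']; return np.c_[c[:,0]/c[:,2]*i['fx']+i['cx'],c[:,1]/c[:,2]*i['fy']+i['cy']]
def fproj(X,i):
    c=np.atleast_2d(X)@i['R'].T+i['t']; rr=np.hypot(c[:,0],c[:,1]); th=np.arctan2(rr,c[:,2])
    return np.c_[c[:,0]/rr*th*i['fx']+i['cx'],c[:,1]/rr*th*i['fy']+i['cy']]
def fplane(uv,z,i):
    uv=np.atleast_2d(uv).astype(float); x=(uv[:,0]-i['cx'])/i['fx'];y=(uv[:,1]-i['cy'])/i['fy']
    th=np.hypot(x,y); s=np.sinc(th/np.pi); d=np.c_[x*s,y*s,np.cos(th)]@i['R']; c=-i['R'].T@i['t']
    return c+d*((z-c[2])/d[:,2])[:,None]
E
python3 - <<'E'
from h import *
p,d=read_camera("top"); i=camera_info("top")
a=cv2.resize(p[215:285,355:455],None,fx=7,fy=7,interpolation=cv2.INTER_CUBIC)
cv2.imwrite("pics/coder.png",a[:,:,::-1])
a=cv2.resize(p[205:285,170:300],None,fx=6,fy=6,interpolation=cv2.INTER_CUBIC)
cv2.imwrite("pics/dock.png",a[:,:,::-1])
w,_=read_camera("wrist"); cv2.imwrite("pics/w0.png",w[:,:,::-1]); wi=camera_info("wrist"); print(wi)
o=env.get_obs(); R=Ro.from_euler('xyz',o['tool_rot'],degrees=True).as_matrix(); print(R)
print('cam in tool', R.T@(-wi['R'].T@wi['t']-o['tool_pos']), wi['R']@R)
for t in ("coder_center","dock"):
    r=models.cut_out(t,"top")
    m=r[0]['mask'].astype(np.uint8); print(t,r[0]['score'],cv2.minAreaRect(cv2.findNonZero(m)), cv2.boundingRect(m))
E
```

```text
{'fx': 371.64829954431775, 'fy': 371.64829954431775, 'cx': 320.9157964154918, 'cy': 232.97202788522284, 'R': array([[ 0.3756934 , -0.92674289, -0.00144439],
       [-0.88165694, -0.35789531,  0.30755812],
       [-0.28554425, -0.1142741 , -0.9515282 ]]), 't': array([-0.6488805 , -0.03711115,  0.39349666])}
[[-9.26489100e-01  2.66696844e-06  3.76321600e-01]
 [-3.76321598e-01 -1.06238938e-04 -9.26489095e-01]
 [ 3.75090900e-05 -9.99999994e-01  9.94328560e-05]]
cam in tool [-0.08529367 -0.17520253 -0.00052339] [[ 6.77468038e-04  1.54385094e-03  9.99998579e-01]
 [ 9.51540810e-01 -3.07522451e-01 -1.69869901e-04]
 [ 3.07521752e-01  9.51539573e-01 -1.67737381e-03]]
coder_center 0.78 ((402.49615478515625, 249.18077087402344), (74.37450408935547, 26.75026512145996), 15.255120277404785) (367, 229, 74, 42)
dock 0.52 ((233.0109405517578, 249.4051055908203), (101.74801635742188, 52.38322067260742), 6.581944942474365) (180, 219, 107, 52)
```

View pics/coder.png

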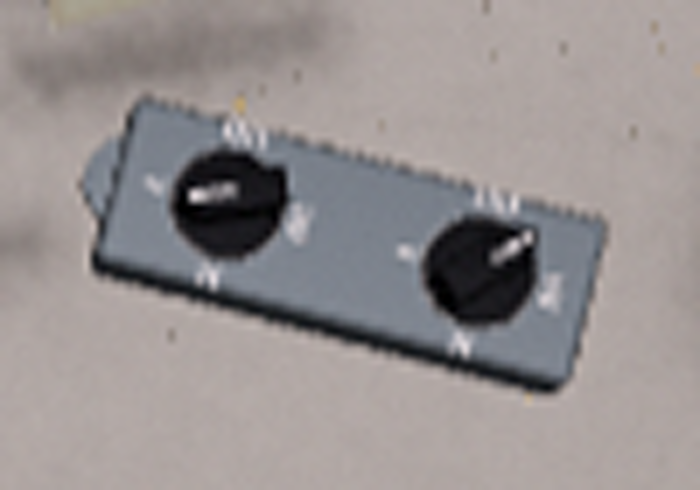

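View pics/dock.png

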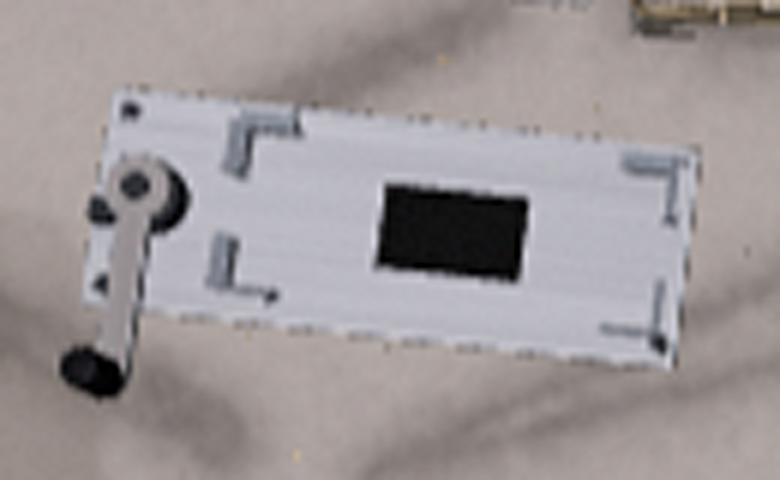

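View pics/w0.png

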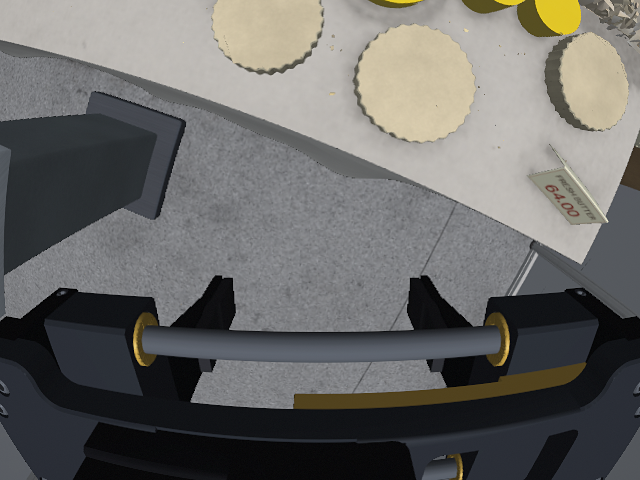

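```bash
cat >> h.py <<'E'
def fit(P,Q): # 2D rigid P->Q
    P=np.array(P,float);Q=np.array(Q)[:,:2];p=P.mean(0);q=Q.mean(0)
    a=(P-p);b=(Q-q); th=np.arctan2((a[:,0]*b[:,1]-a[:,1]*b[:,0]).sum(),(a*b).sum())
    c,s=np.cos(th),np.sin(th);M=np.array([[c,-s],[s,c]]); t=q-M@p
    return t,np.degrees(th),np.linalg.norm((P@M.T+t)-Q,axis=1)*1000
E
python3 - <<'E'
from h import *
i=camera_info("top")
z=lambda uv,f,o:(np.array(uv)+.5)/f-.5+o
c=toplane(z([(145,97),(608,220),(565,378),(98,260)],7,[355,215]),.04,i)
print('coder',fit([(.085,-.03),(-.085,-.03),(-.085,.03),(.085,.03)],c))
c=toplane(z([(113,88),(700,148),(675,370),(83,303)],6,[170,205]),.006,i)
print('dock',fit([(.150,-.046),(-.098,-.046),(-.098,.046),(.150,.046)],c))
print(toplane(z([(92,372),(135,185)],6,[170,205]),[.085,.04],i))
E
```

```text
coder (array([ 0.45959244, -0.26544565]), np.float64(74.45362497167488), array([2.85325341, 1.41252559, 3.31181848, 1.31378469]))
dock (array([0.4819273 , 0.12815918]), np.float64(83.35189005716171), array([0.46201984, 1.01365615, 1.16676588, 1.0595962 ]))
[[0.41449866 0.25663832 0.085     ]
 [0.49708483 0.25336771 0.04      ]]
```

```bash
cat >> h.py <<'E'
def plan(pos,zyaw):
    """tool down, z axis at world yaw; delta from measured pose (commanded nearly same)"""
    o=env.get_obs(); R=Ro.from_euler('xyz',o['tool_rot'],degrees=True).as_matrix()
    a=np.radians(zyaw); zt=np.array([np.cos(a),np.sin(a),0]); yt=np.array([0,0,-1.]); T=np.c_[np.cross(yt,zt),yt,zt]
    rv=Ro.from_matrix(R.T@T).as_rotvec(degrees=True); d=R.T@(np.array(pos)-o['tool_pos'])*1000
    print('now',o['tool_pos'].round(4),o['tool_rot'].round(2),'t',o['time_s'],'\nmove',d.round(1),rv.round(2),'rows',np.ceil(max(np.linalg.norm(d)/41.7,np.linalg.norm(rv)/7.16)))
E
python3 -c "
from h import *
plan([.4596,-.2654,.17],-15.5)"
```

```text
now [ 0.2446 -0.6022  0.2097] [ -90.     -0.   -157.89] t 1.3 
move [-326.    39.7 -231.1] [ -0.   -52.39   0.  ] rows 10.0
```

>>> move_arm --pt "-326 40 -231 0 -52.4 0" --pt "-326 40 -231 0 -52.4 0" --pt "-326 40 -231 0 -52.4 0" --pt "-326 40 -231 0 -52.4 0" --pt "-326 40 -231 0 -52.4 0" --pt "-326 40 -231 0 -52.4 0" --pt "-326 40 -231 0 -52.4 0" --pt "-326 40 -231 0 -52.4 0" --pt "-326 40 -231 0 -52.4 0" --pt "-326 40 -231 0 -52.4 0" --pt "-326 40 -231 0 -52.4 0" --pt "-326 40 -231 0 -52.4 0" --pt "-326 40 -231 0 -52.4 0" --pt "-326 40 -231 0 -52.4 0" --pt "-326 40 -231 0 -52.4 0" --claw 87 --newtons 30

```text
time_s: 2.55
tool_pos: [0.4588, -0.2673, 0.1697]
tool_rot: [-90.0, -0.0, -105.7]
force: [1.0, -0.2, 0.7]
grip_width: 0.0871
```

```bash
cat > look.py <<'E'
from h import *
import sys
def look(name):
    i=camera_info("wrist"); w,_=read_camera("wrist"); 
    o=env.get_obs(); print(o['tool_pos'],o['tool_rot'])
    np.savez(f"pics/{name}.npz",w=w,**i); cv2.imwrite(f"pics/{name}.png",w[:,:,::-1])
def rect(name,cx,cy,yaw,z,half,ppm=2.0):
    "orthorectify to plane z; picture up = +x_local? u along local x, v along -local y; returns png"
    D=np.load(f"pics/{name}.npz"); i={k:D[k] for k in ('fx','fy','cx','cy','R','t')}
    W=int(2*half[0]*1000*ppm);H=int(2*half[1]*1000*ppm)
    u,v=np.meshgrid(np.arange(W),np.arange(H)); lx=(u+.5)/ppm/1000-half[0]; ly=half[1]-(v+.5)/ppm/1000
    a=np.radians(yaw); X=np.stack([cx+lx*np.cos(a)-ly*np.sin(a),cy+lx*np.sin(a)+ly*np.cos(a),np.full_like(lx,z)],-1).reshape(-1,3)
    m=fproj(X,i).reshape(H,W,2).astype(np.float32)
    r=cv2.remap(D['w'],m[...,0],m[...,1],cv2.INTER_CUBIC)
    return r
E
python3 - <<'E'
from look import *
look("w1")
r=rect("w1",.4596,-.2654,74.45,.04,(.13,.07),3)
cv2.imwrite("pics/w1r.png",r[:,:,::-1])
E
```

```text
[ 0.45894351 -0.26705067  0.16970172] [-8.99986443e+01 -2.10570677e-02 -1.05655162e+02]
```

View pics/w1.png

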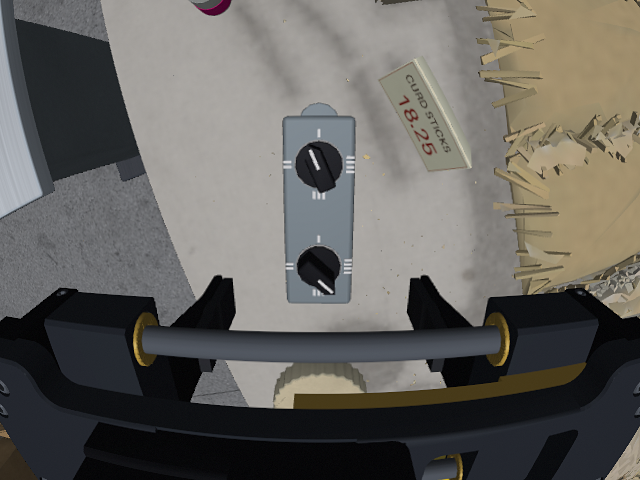

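View pics/w1r.png

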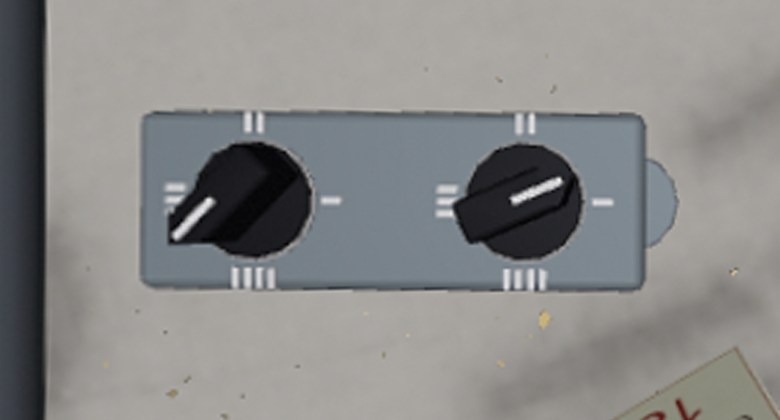

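The wrist view is clear. In the rectified image the coder's edges run from u 141 to 646 and v 113 to 290, tab at the right. The tab dial reads about 23° and the plain dial about 226°.

```bash
python3 -c "
from h import *
plan([.4572,-.2635,.023],-16)"
```

```text
now [ 0.4589 -0.2671  0.1697] [-9.0000e+01 -2.0000e-02 -1.0566e+02] t 2.6 
move [ -3.  146.7  -2.6] [-0.    0.34  0.02] rows 4.0
```

>>> move_arm --pt "-3 40 -2.6 0 0.3 0" --pt "-3 75 -2.6 0 0.3 0" --pt "-3 105 -2.6 0 0.3 0" --pt "-3 125 -2.6 0 0.3 0" --pt "-3 137 -2.6 0 0.3 0" --pt "-3 147 -2.6 0 0.3 0" --pt "-3 147 -2.6 0 0.3 0" --pt "-3 147 -2.6 0 0.3 0"

```text
time_s: 3.27
tool_pos: [0.4584, -0.2625, 0.0232]
tool_rot: [-90.0, -0.0, -105.8]
force: [0.2, -0.2, 0.3]
grip_width: 0.0874
```

```bash
python3 -c "
from h import *
print(env.get_obs()['force'])
plan([.4572,-.2635,.023],-16)"
```

```text
[ 0.19494078 -0.15748871  0.29317873]
now [ 0.4584 -0.2625  0.0232] [-8.9960e+01 -1.0000e-02 -1.0582e+02] t 3.2667 
move [ 1.3  0.2 -0.9] [-0.04  0.18  0.01] rows 1.0
```

>>> move_arm --pt "0.5 0 -0.5 0 0 0" --pt "0.5 0 -0.5 0 0 0" --pt "0.5 0 -0.5 0 0 0" --pt "0.5 0 -0.5 0 0 0" --pt "0.5 0 -0.5 0 0 0" --pt "0.5 0 -0.5 0 0 0" --pt "0.5 0 -0.5 0 0 0" --pt "0.5 0 -0.5 0 0 0" --pt "0.5 0 -0.5 0 0 0" --pt "0.5 0 -0.5 0 0 0" --claw 50 --newtons 35

```text
time_s: 4.1
tool_pos: [0.4578, -0.2625, 0.0231]
tool_rot: [-90.0, -0.0, -105.8]
force: [-0.9, 0.6, 4.6]
grip_width: 0.0589
```

>>> move_arm --pt "0.5 -10 -0.5 0 0 0" --pt "0.5 -30 -0.5 0 0 0" --pt "0.5 -60 -0.5 0 0 0" --pt "0.5 -95 -0.5 0 0 0" --pt "0.5 -125 -0.5 0 0 0" --pt "0.5 -140 -0.5 0 0 0" --pt "0.5 -147 -0.5 0 0 0" --pt "0.5 -147 -0.5 0 0 0" --pt "0.5 -147 -0.5 0 0 0" --pt "0.5 -147 -0.5 0 0 0"

```text
time_s: 4.93
tool_pos: [0.4553, -0.2619, 0.1674]
tool_rot: [-90.2, 0.1, -105.8]
force: [-0.1, 0.3, -5.6]
grip_width: 0.059
```

Run:
```python
from look import *
look("w2")
o=env.get_obs(); print(o['force'],o['grip_width'],o['time_s'])
p=o['tool_pos']
r=rect("w2",p[0],p[1],74.2,p[2]+.017,(.13,.07),3)
cv2.imwrite("pics/w2r.png",r[:,:,::-1])
```

```text
[ 0.45535376 -0.26197776  0.16743566] [-9.02235500e+01  7.04417616e-02 -1.05794713e+02]
[ 0.49191776  0.91527103 -5.30438617] 0.05902202883195923 4.9833
```

View pics/w2.png

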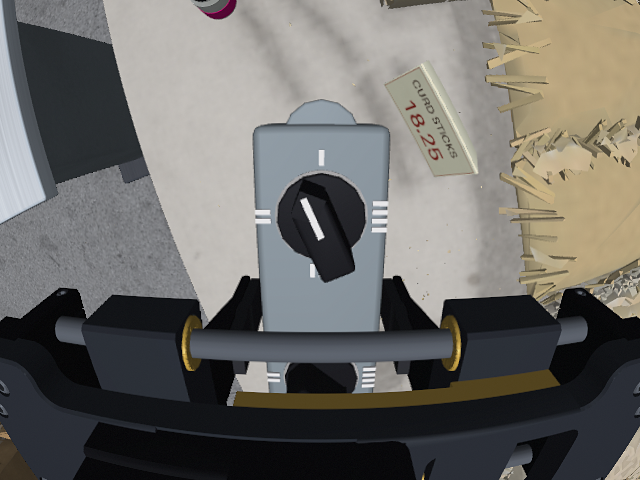

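View pics/w2r.png

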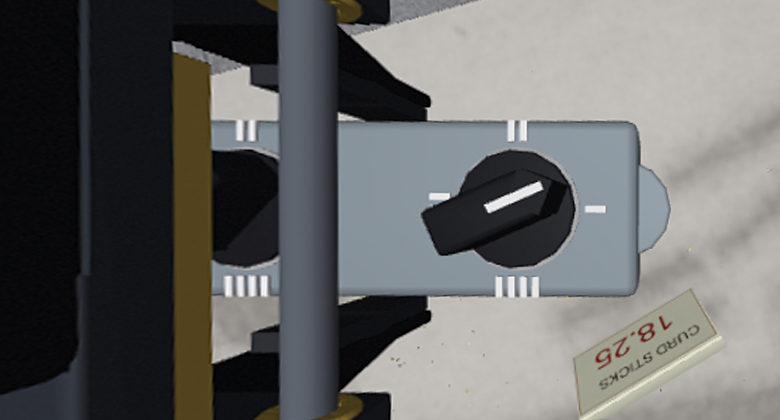

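```bash
python3 -c "
from h import *
plan([.475,-.07,.2],-6.65)
plan([.482,.128,.2],-6.65)"
```

```text
now [ 0.4554 -0.262   0.1674] [-9.0220e+01  7.0000e-02 -1.0579e+02] t 4.9833 
move [-190.1  -32.2  -33.5] [ 0.22 -9.14 -0.09] rows 5.0
now [ 0.4554 -0.262   0.1674] [-9.0220e+01  7.0000e-02 -1.0579e+02] t 4.9833 
move [-382.5  -31.8  -80.6] [ 0.22 -9.14 -0.09] rows 10.0
```

>>> move_arm --pt "-20 -8 -3.5 0 -1 0" --pt "-50 -16 -9 0 -2.5 0" --pt "-85 -24 -15 0 -4 0" --pt "-120 -32 -21 0 -6 0" --pt "-150 -32 -26 0 -7.5 0" --pt "-175 -32 -31 0 -8.5 0" --pt "-190 -32 -33.5 0 -9.1 0" --pt "-190 -32 -33.5 0 -9.1 0" --pt "-190 -32 -33.5 0 -9.1 0" --pt "-190 -32 -33.5 0 -9.1 0" --pt "-190 -32 -33.5 0 -9.1 0"

```text
time_s: 5.9
tool_pos: [0.4758, -0.0725, 0.2011]
tool_rot: [-90.1, -0.0, -96.9]
force: [-0.3, -1.0, -3.9]
grip_width: 0.0591
```

Run:
```python
from look import *
look("w3")
r=rect("w3",.482,.128,83.35,.006,(.17,.09),2.3)
cv2.imwrite("pics/w3r.png",r[:,:,::-1])
```

```text
[ 0.47591247 -0.07234014  0.20124266] [-9.00430750e+01 -6.90132263e-03 -9.68538707e+01]
```

View pics/w3.png

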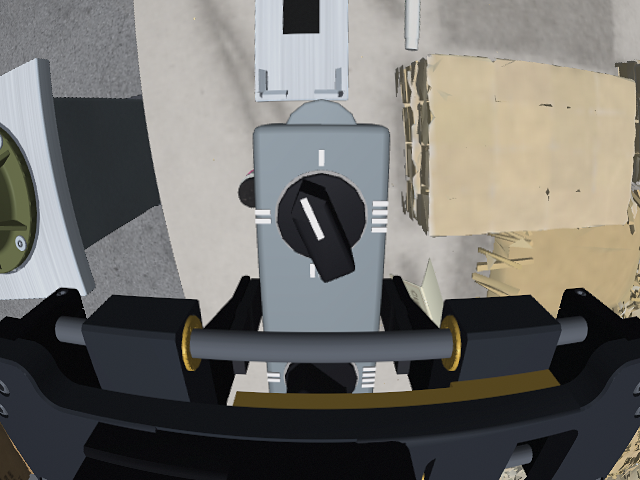

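View pics/w3r.png

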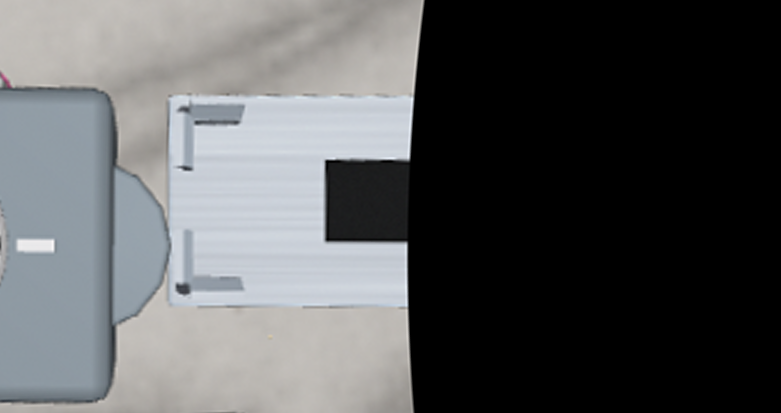

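```bash
python3 -c "
from h import *
plan([.481,.05,.2],-6.65)"
```

```text
now [ 0.4759 -0.0723  0.2012] [-9.004e+01 -1.000e-02 -9.685e+01] t 5.95 
move [-122.1    1.2   -9.5] [ 0.04 -0.2   0.01] rows 3.0
```

>>> move_arm --pt "-20 0 -1 0 -0.2 0" --pt "-50 0 -4 0 -0.2 0" --pt "-85 0 -8 0 -0.2 0" --pt "-120 0 -12 0 -0.2 0" --pt "-150 0 -15 0 -0.2 0" --pt "-175 0 -16 0 -0.2 0" --pt "-192 0 -17 0 -0.2 0" --pt "-200 0 -17 0 -0.2 0" --pt "-200 0 -17 0 -0.2 0" --pt "-200 0 -17 0 -0.2 0" --pt "-200 0 -17 0 -0.2 0"

```text
time_s: 6.87
tool_pos: [0.4829, 0.1275, 0.2013]
tool_rot: [-90.0, -0.1, -96.7]
force: [0.6, 0.0, -5.1]
grip_width: 0.059
```

Run:
```python
from look import *
look("w4")
r=rect("w4",.482,.128,83.35,.006,(.17,.09),2.3)
cv2.imwrite("pics/w4r.png",r[:,:,::-1])
```

```text
[0.48294133 0.12758974 0.20138343] [-9.00197137e+01 -6.09814171e-02 -9.66864626e+01]
```

View pics/w4.png

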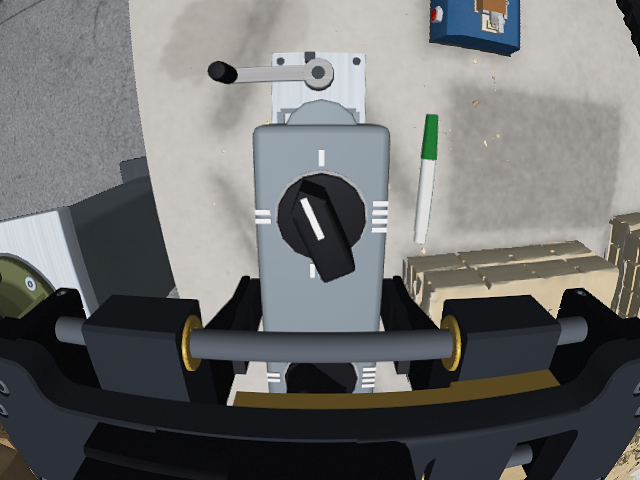

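View pics/w4r.png

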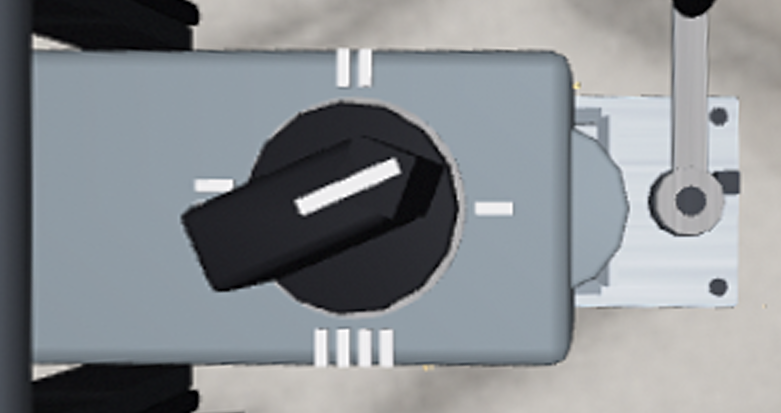

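Run:
```python
from look import *
r=rect("w4",.48294,.12759,83.31,.2184,(.13,.07),3)
cv2.imwrite("pics/w4h.png",r[:,:,::-1])
plan([.4797,.1300,.2],-6.75)
```

```text
now [0.4829 0.1276 0.2014] [-9.002e+01 -6.000e-02 -9.669e+01] t 6.9167 
move [-2.   1.4 -3.5] [0.02 0.06 0.06] rows 1.0
```

View pics/w4h.png

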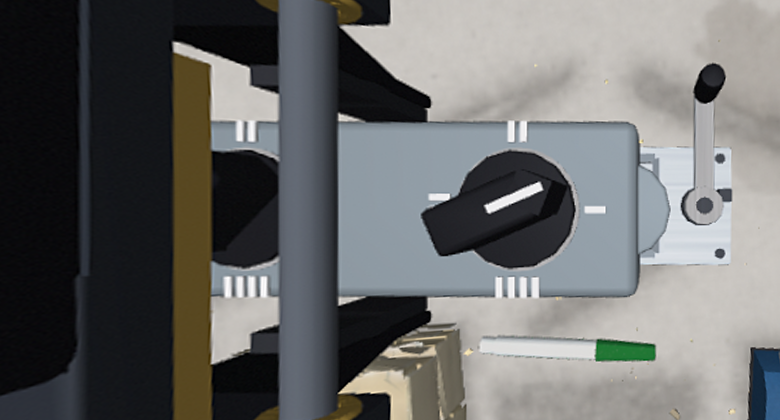

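Run:
```python
from look import *
plan([.480,.1327,.1],-6.75)
```

```text
now [0.4829 0.1276 0.2014] [-9.002e+01 -6.000e-02 -9.669e+01] t 6.9167 
move [ -4.8 101.4  -3.5] [0.02 0.06 0.06] rows 3.0
```

>>> move_arm --pt "-5 10 -3.5 0 0 0" --pt "-5 30 -3.5 0 0 0" --pt "-5 60 -3.5 0 0 0" --pt "-5 85 -3.5 0 0 0" --pt "-5 102 -3.5 0 0 0" --pt "-5 115 -3.5 0 0 0" --pt "-5 120 -3.5 0 0 0" --pt "-5 120 -3.5 0 0 0" --pt "-5 120 -3.5 0 0 0" --pt "-5 120 -3.5 0 0 0" --pt "-5 120 -3.5 0 0 0"

```text
time_s: 7.83
tool_pos: [0.4807, 0.1354, 0.0827]
tool_rot: [-89.9, 0.0, -96.5]
force: [-0.4, 0.1, -5.5]
grip_width: 0.0588
```

Run:
```python
from look import *
look("w5")
plan([.480,.1327,.04],-6.75)
r=rect("w5",.4797,.1300,83.25,.006,(.17,.09),2.3)
cv2.imwrite("pics/w5r.png",r[:,:,::-1])
```

```text
[0.48055108 0.13537061 0.08260512] [-8.98889600e+01  7.99667167e-03 -9.65093994e+01]
now [0.4806 0.1354 0.0826] [-8.989e+01  1.000e-02 -9.651e+01] t 7.8833 
move [ 2.7 42.6 -0.3] [-0.11  0.24 -0.01] rows 2.0
```

View pics/w5.png

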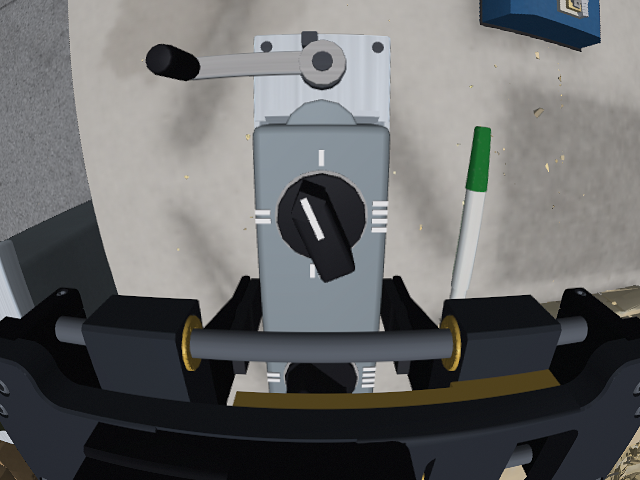

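>>> move_arm --pt "2.7 10 -0.3 0 0.2 0" --pt "2.7 20 -0.3 0 0.2 0" --pt "2.7 27 -0.3 0 0.2 0" --pt "2.7 32 -0.3 0 0.2 0" --pt "2.7 32 -0.3 0 0.2 0" --pt "2.7 32 -0.3 0 0.2 0"

```text
time_s: 8.38
tool_pos: [0.4787, 0.1327, 0.049]
tool_rot: [-90.1, 0.0, -96.7]
force: [-0.5, 0.1, -4.6]
grip_width: 0.0593
```

Run:
```python
from look import *
look("w6")
plan([.480,.1327,.03],-6.75)
r=rect("w6",.4797,.1300,83.25,.006,(.17,.09),2.3)
cv2.imwrite("pics/w6r.png",r[:,:,::-1])
```

```text
[0.47913363 0.13287252 0.04951897] [-9.00168498e+01  1.32354498e-02 -9.66777754e+01]
now [0.4791 0.1329 0.0495] [-9.002e+01  1.000e-02 -9.668e+01] t 8.4333 
move [ 0.1 19.5  0.9] [ 0.02  0.07 -0.01] rows 1.0
```

View pics/w6.png

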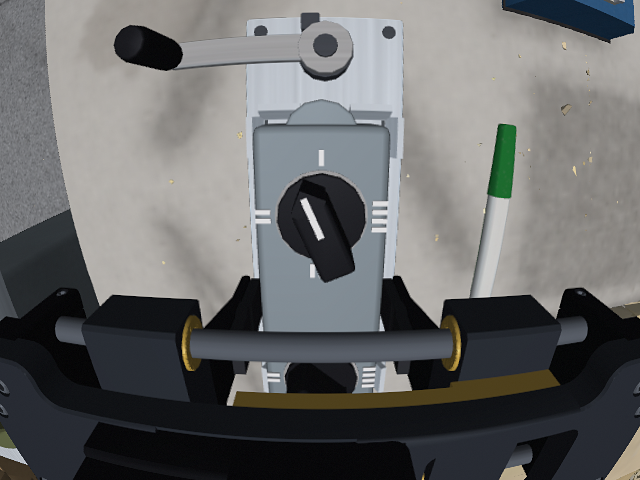

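>>> move_arm --pt "0 3 1.7 0 0 0" --pt "0 7 1.7 0 0 0" --pt "0 11 1.7 0 0 0" --pt "0 14 1.7 0 0 0" --pt "0 17 1.7 0 0 0" --pt "0 17 1.7 0 0 0" --pt "0 17 1.7 0 0 0"

```text
time_s: 9.02
tool_pos: [0.4806, 0.1324, 0.0323]
tool_rot: [-90.0, -0.0, -96.7]
force: [-0.3, 0.0, -4.3]
grip_width: 0.0594
```

Run:
```python
from look import *
look("w7")
plan([.480,.1327,.03],-6.75)
print(env.get_obs()['force'])
```

```text
[0.48084524 0.13245273 0.03259398] [-9.00034475e+01 -1.18006775e-03 -9.66891923e+01]
now [0.4808 0.1325 0.0326] [-90.    -0.   -96.69] t 9.0667 
move [-0.1  2.6 -0.9] [0.   0.06 0.  ] rows 1.0
[-0.08470192 -0.43938351 -4.59719817]
```

View pics/w7.png

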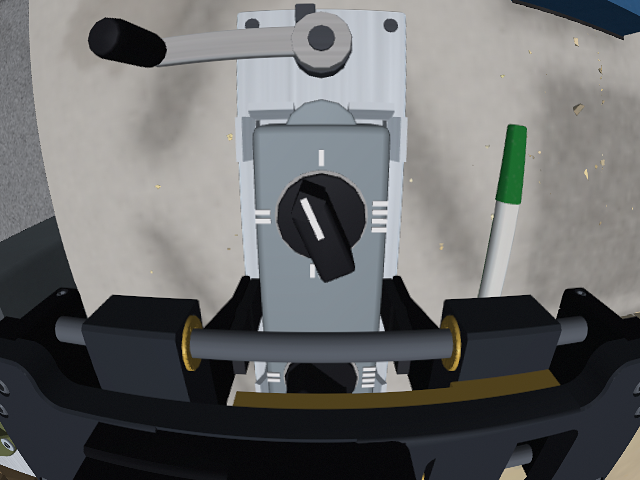

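>>> move_arm --pt "0 1.5 0 0 0 0" --pt "0 3 0 0 0 0" --pt "0 4 0 0 0 0" --pt "0 4 0 0 0 0" --pt "0 4 0 0 0 0"

```text
time_s: 9.48
tool_pos: [0.481, 0.1324, 0.0291]
tool_rot: [-90.0, -0.0, -96.7]
force: [-2.3, -0.1, 2.8]
grip_width: 0.0589
```

>>> move_arm --pt "0 3.5 0 0 0 0" --pt "0 3 0 0 0 0" --pt "0 3 0 0 0 0" --pt "0 3 0 0 0 0" --pt "0 3 0 0 0 0" --pt "0 3 0 0 0 0" --claw 84

```text
time_s: 9.98
tool_pos: [0.4811, 0.1324, 0.0257]
tool_rot: [-90.0, 0.0, -96.7]
force: [-0.3, 0.4, 0.1]
grip_width: 0.0829
```

>>> move_arm --pt "0 -10 0 0 0 0" --pt "0 -30 0 0 0 0" --pt "0 -60 0 0 0 0" --pt "0 -95 0 0 0 0" --pt "0 -125 0 0 0 0" --pt "0 -140 0 0 0 0" --pt "0 -145 0 0 0 0" --pt "0 -145 0 0 0 0" --pt "0 -145 0 0 0 0" --pt "0 -145 0 0 0 0"

```text
time_s: 10.82
tool_pos: [0.4798, 0.1321, 0.1692]
tool_rot: [-90.1, -0.0, -96.7]
force: [-0.4, -0.2, 0.0]
grip_width: 0.0839
```

Run:
```python
from look import *
look("w8")
r=rect("w8",.4797,.1300,83.25,.046,(.17,.09),2.3)
cv2.imwrite("pics/w8r.png",r[:,:,::-1])
```

```text
[0.47977035 0.13209758 0.16909691] [-9.01596365e+01 -3.12968584e-02 -9.66913017e+01]
```

View pics/w8.png

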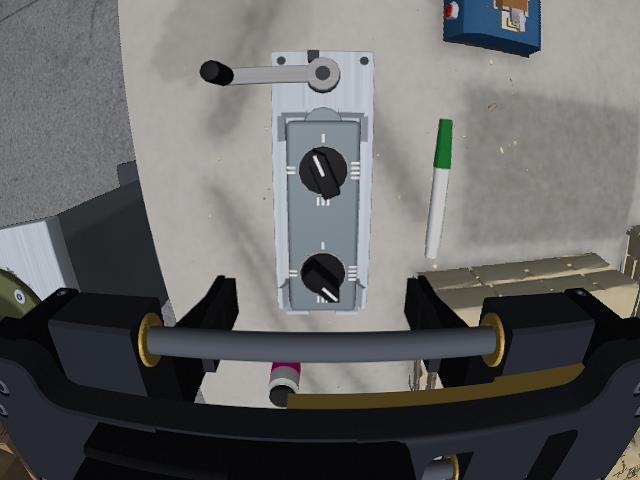

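View pics/w8r.png

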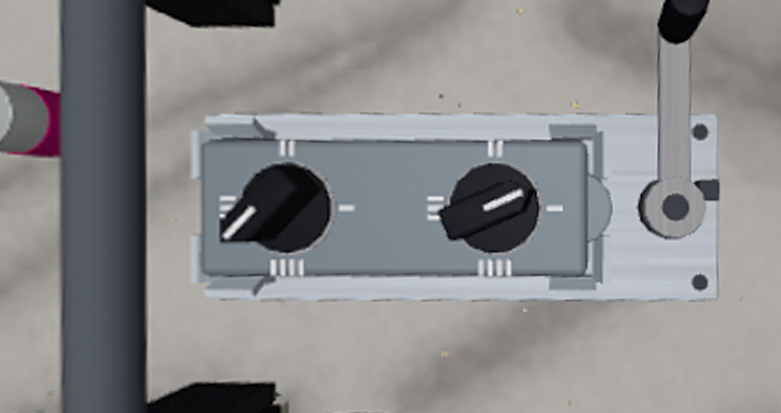

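Run:
```python
from look import *
print(env.get_obs()['qpos'].round(1))
plan([.4859,.1746,.11],16.2)
```

```text
[ 28.    4.2 -47.8 105.9   3.2  71.4 -27.4]
now [0.4798 0.1321 0.1691] [-9.016e+01 -3.000e-02 -9.669e+01] t 10.8667 
move [-43.   59.1   1.3] [  0.16 -22.89  -0.  ] rows 4.0
```

>>> move_arm --pt "-12 8 0.3 0 -6 0" --pt "-25 20 0.7 0 -12 0" --pt "-36 36 1 0 -18 0" --pt "-43 50 1.3 0 -22.9 0" --pt "-43 59 1.3 0 -22.9 0" --pt "-43 59 1.3 0 -22.9 0" --pt "-43 59 1.3 0 -22.9 0" --pt "-43 59 1.3 0 -22.9 0" --claw 42 --newtons 20

```text
time_s: 11.53
tool_pos: [0.4874, 0.1744, 0.1119]
tool_rot: [-90.0, -0.0, -73.9]
force: [-0.1, -0.3, -0.6]
grip_width: 0.0441
```

Run:
```python
from look import *
look("w9")
print(env.get_obs()['qpos'].round(1))
plan([.4859,.1746,.064],16.2)
```

```text
[0.4877285  0.17443497 0.11225291] [-8.99491194e+01 -2.96687782e-02 -7.39185713e+01]
[ 24.   11.6 -50.9 107.4   9.9  65.5 -14.4]
now [0.4877 0.1744 0.1123] [-8.995e+01 -3.000e-02 -7.392e+01] t 11.5833 
move [-0.7 48.3 -1.8] [-0.05 -0.12  0.03] rows 2.0
```

View pics/w9.png

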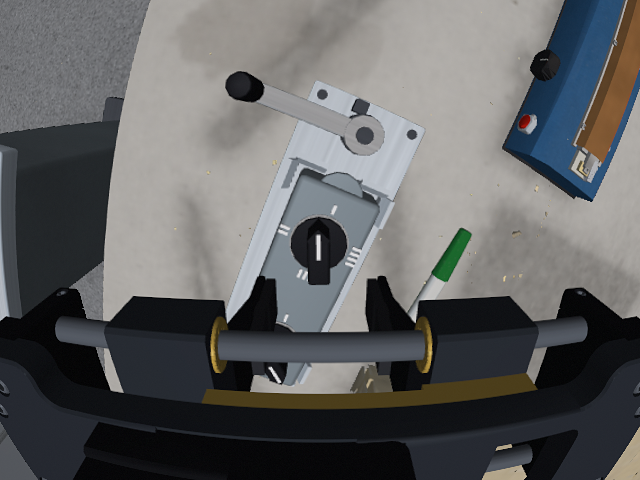

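>>> move_arm --pt "-0.7 12 -1.8 0 0 0" --pt "-0.7 26 -1.8 0 0 0" --pt "-0.7 38 -1.8 0 0 0" --pt "-0.7 45 -1.8 0 0 0" --pt "-0.7 48 -1.8 0 0 0" --pt "-0.7 48 -1.8 0 0 0" --pt "-0.7 48 -1.8 0 0 0"

```text
time_s: 12.17
tool_pos: [0.4854, 0.1753, 0.0637]
tool_rot: [-90.0, 0.0, -73.8]
force: [-0.6, 0.2, -0.3]
grip_width: 0.0422
```

Run:
```python
from look import *
plan([.4859,.1746,.064],16.2)
print(env.get_obs()['force'])
```

```text
now [0.4854 0.1753 0.0637] [-8.999e+01  1.000e-02 -7.379e+01] t 12.1667 
move [ 0.8 -0.3  0.3] [-0.01  0.01 -0.01] rows 1.0
[-0.63379166  0.19328245 -0.29274311]
```

Close on the bar.

>>> move_arm --pt "0.5 0 0.3 0 0 0" --pt "0.5 0 0.3 0 0 0" --pt "0.5 0 0.3 0 0 0" --pt "0.5 0 0.3 0 0 0" --pt "0.5 0 0.3 0 0 0" --pt "0.5 0 0.3 0 0 0" --pt "0.5 0 0.3 0 0 0" --claw 5 --newtons 20

```text
time_s: 12.75
tool_pos: [0.486, 0.1749, 0.0641]
tool_rot: [-90.0, -0.0, -73.8]
force: [-0.7, -0.6, 3.0]
grip_width: 0.0076
```

Run:
```python
from look import *
look("w10")
print(env.get_obs()['grip_width'],env.get_obs()['force'])
p,d=read_camera("scene"); cv2.imwrite("pics/s10.png",cv2.resize(p[200:360,200:400],None,fx=4,fy=4,interpolation=cv2.INTER_CUBIC)[:,:,::-1])
```

```text
[0.48599106 0.17490095 0.06406705] [-8.99590417e+01 -1.21896704e-02 -7.37922051e+01]
0.006783105509772992 [-0.98139041 -0.72653781  2.84128764]
```

View pics/w10.png

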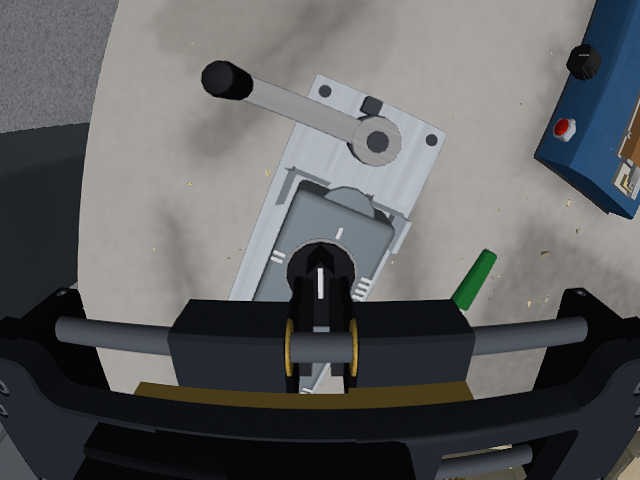

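View pics/s10.png

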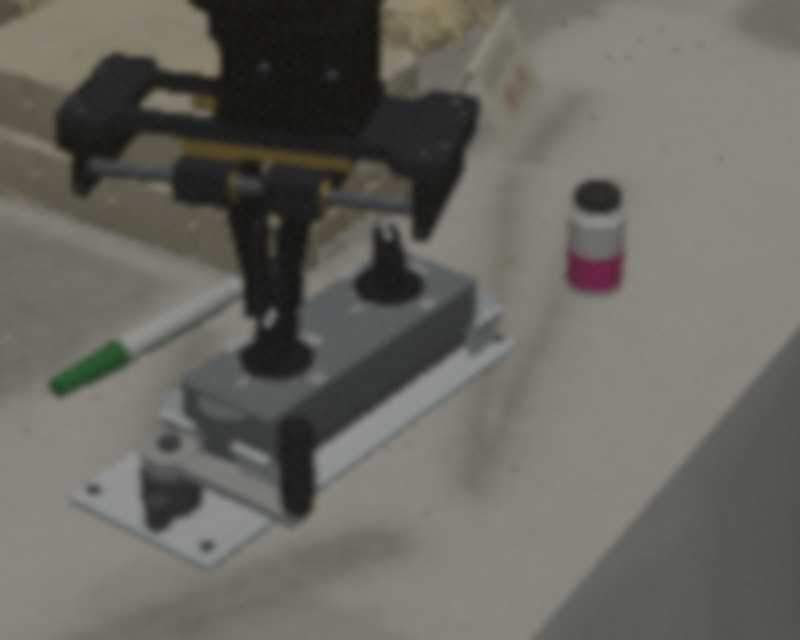

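>>> move_arm --pt "0 0 0 0 -3 0" --pt "0 0 0 0 -8 0" --pt "0 0 0 0 -14 0" --pt "0 0 0 0 -20 0" --pt "0 0 0 0 -26 0" --pt "0 0 0 0 -32 0" --pt "0 0 0 0 -38 0" --pt "0 0 0 0 -44 0" --pt "0 0 0 0 -50 0" --pt "0 0 0 0 -56 0" --pt "0 0 0 0 -62 0" --pt "0 0 0 0 -67 0" --pt "0 0 0 0 -67 0" --pt "0 0 0 0 -67 0" --pt "0 0 0 0 -67 0"

```text
time_s: 14.1
tool_pos: [0.4862, 0.175, 0.064]
tool_rot: [-90.0, -0.1, -6.9]
force: [-0.3, -0.5, 5.5]
grip_width: 0.0052
```

Run:
```python
from look import *
look("w11")
o=env.get_obs();print(o['grip_width'],o['force'],o['wrist_torque'],o['qpos'].round(1))
plan([.4859,.1746,.064],83.2)
```

```text
[0.48615944 0.17500345 0.06404211] [-8.99788906e+01 -6.18462711e-02 -6.91339398e+00]
0.005007635533812948 [-0.17815799 -0.52115401  5.2979786 ] [ 0.11751281 -0.13860513  0.06141033] [ 31.7  19.5 -61.7 110.   19.5  61.8  45. ]
now [0.4862 0.175  0.064 ] [-8.998e+01 -6.000e-02 -6.910e+00] t 14.15 
move [-0.2  0.  -0.4] [-0.02 -0.11  0.06] rows 1.0
```

View pics/w11.png

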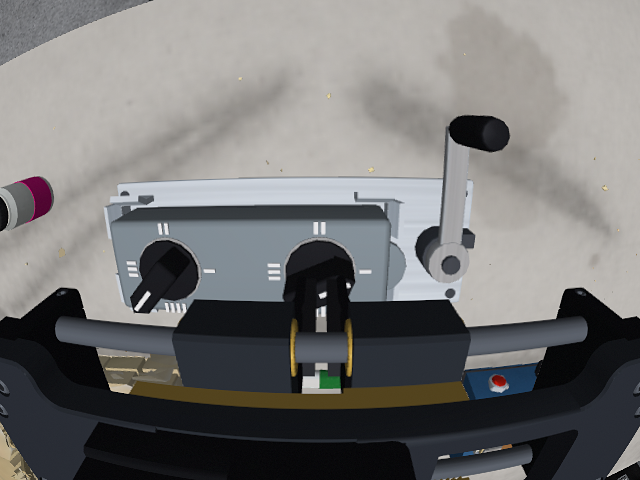

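Run:
```python
import cv2
a=cv2.imread("pics/w11.png"); cv2.imwrite("pics/w11z.png",cv2.resize(a[220:400,240:400],None,fx=4.4,fy=3.3,interpolation=cv2.INTER_CUBIC))
```

```text
(no output)
```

View pics/w11z.png

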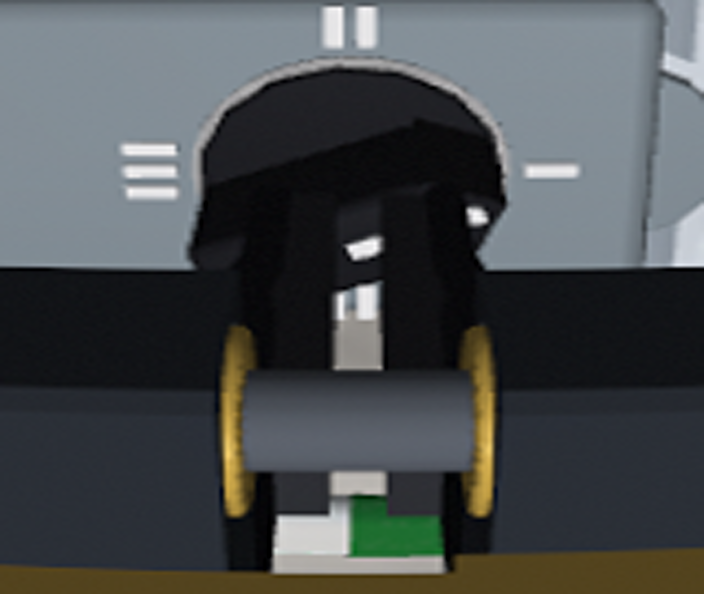

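>>> move_arm --pt "0 0 0 0 -67 0" --pt "0 0 0 0 0 0" --pt "0 0 0 0 0 0" --pt "0 0 0 0 0 0" --pt "0 -15 0 0 0 0" --pt "0 -40 0 0 0 0" --pt "0 -60 0 0 0 0" --pt "0 -70 0 0 0 0" --pt "0 -70 0 0 0 0" --pt "0 -70 0 0 0 0" --claw 60

```text
time_s: 14.98
tool_pos: [0.4854, 0.1742, 0.133]
tool_rot: [-90.1, 0.0, -6.8]
force: [-0.3, 0.5, -0.5]
grip_width: 0.0582
```

Run:
```python
from look import *
look("w12")
o=env.get_obs();print(o['grip_width'],o['force'],o['time_s'])
p,d=read_camera("scene"); cv2.imwrite("pics/s12.png",cv2.resize(p[220:340,220:380],None,fx=5,fy=5,interpolation=cv2.INTER_CUBIC)[:,:,::-1])
```

```text
[0.48491793 0.17407867 0.13241351] [-9.00641686e+01  8.03198459e-02 -6.80945930e+00]
0.0587812109802966 [-0.0855048  -0.37155618 -0.15423353] 15.0333
```

View pics/w12.png

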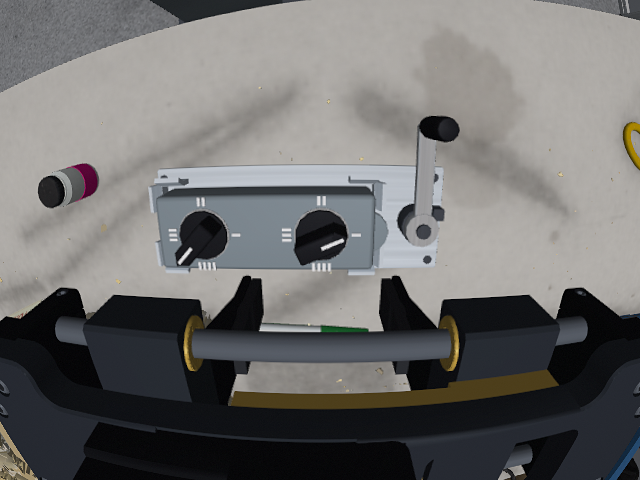

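View pics/s12.png

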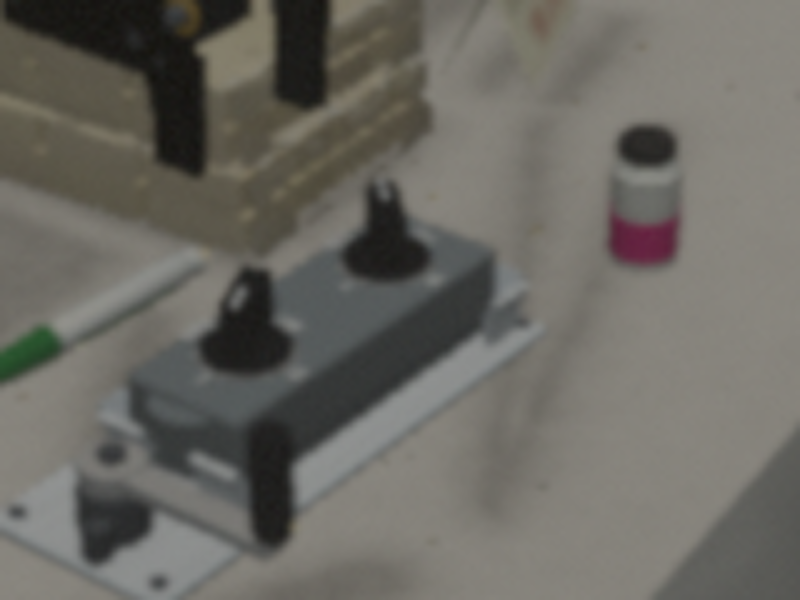

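Run:
```python
import cv2
a=cv2.imread("pics/w10.png"); cv2.imwrite("pics/w10z.png",cv2.convertScaleAbs(cv2.resize(a[220:400,240:400],None,fx=4.4,fy=3.3,interpolation=cv2.INTER_CUBIC),alpha=2.2))
a=cv2.imread("pics/s10.png"); cv2.imwrite("pics/s10z.png",cv2.convertScaleAbs(a[150:450,150:500],alpha=2.2))
```

```text
(no output)
```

View pics/w10z.png

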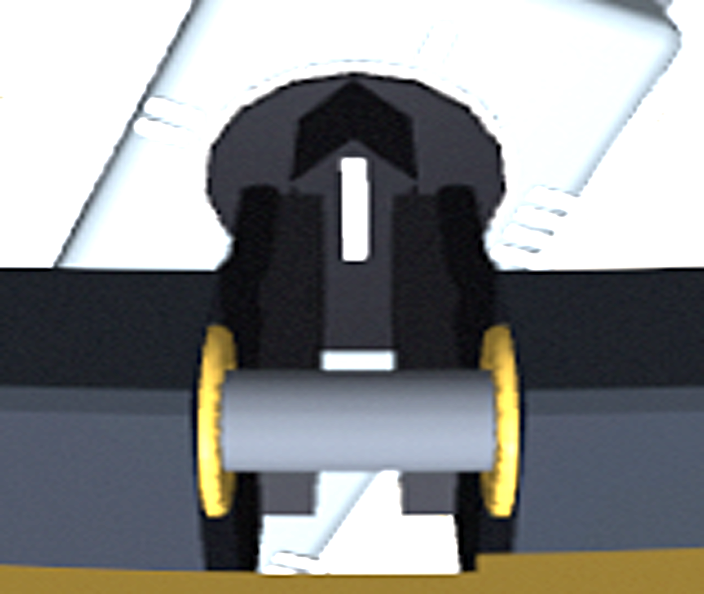

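View pics/s10z.png

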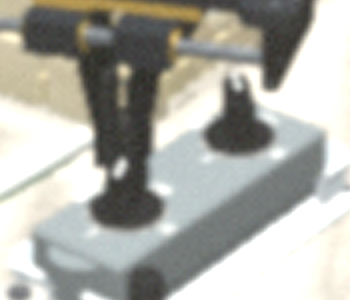

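Run:
```python
from look import *
o=env.get_obs(); R=Ro.from_euler('xyz',o['tool_rot'],degrees=True).as_matrix(); i=camera_info("wrist")
for y in (-.015,-.01,-.005,0,.005,.011):
    print(y,fproj([o['tool_pos']+R@np.array([x,y,s*.0294]) for x in(-.0095,.0095) for s in (-1,1)],i).round(0).tolist())
import cv2
a=cv2.imread("pics/w12.png"); cv2.imwrite("pics/w12z.png",cv2.convertScaleAbs(cv2.resize(a[250:410,210:430],None,fx=3.5,fy=3.5,interpolation=cv2.INTER_CUBIC),alpha=2.5))
```

```text
-0.015 [[258.0, 281.0], [381.0, 281.0], [261.0, 315.0], [378.0, 315.0]]
-0.01 [[260.0, 276.0], [379.0, 276.0], [262.0, 310.0], [377.0, 310.0]]
-0.005 [[261.0, 272.0], [378.0, 272.0], [263.0, 305.0], [376.0, 305.0]]
0 [[263.0, 268.0], [376.0, 268.0], [265.0, 301.0], [374.0, 301.0]]
0.005 [[264.0, 265.0], [375.0, 265.0], [266.0, 296.0], [373.0, 296.0]]
0.011 [[265.0, 260.0], [374.0, 260.0], [267.0, 292.0], [372.0, 291.0]]
```

View pics/w12z.png

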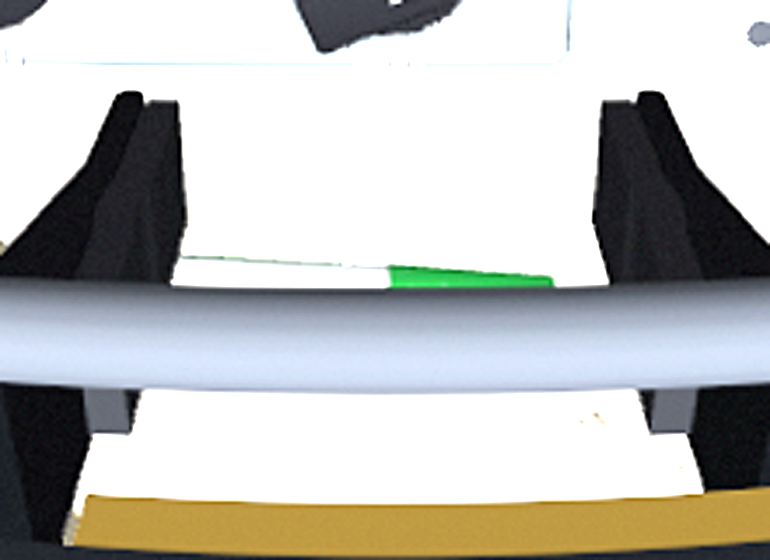

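The dial didn't turn. The wrist image shows the pads resting on top of the bar. The fingertips project about 12 mm behind the reported TCP, not 11 mm ahead, so I need to go about 22 mm lower. I'll re-measure the dial angles first.

Run:
```python
from look import *
r=rect("w12",.4806,.1299,83.2,.046,(.13,.07),3)
cv2.imwrite("pics/w12r.png",r[:,:,::-1])
r=rect("w12",.4806,.1299,83.2,.077,(.13,.07),3)
cv2.imwrite("pics/w12t.png",r[:,:,::-1])
plan([.4859,.1746,.1],16.2)
```

```text
now [0.4847 0.1741 0.1322] [-90.06   0.12  -6.8 ] t 15.0833 
move [ 1.2 32.2  0.7] [ 0.12 67.   -0.07] rows 10.0
```

View pics/w12r.png

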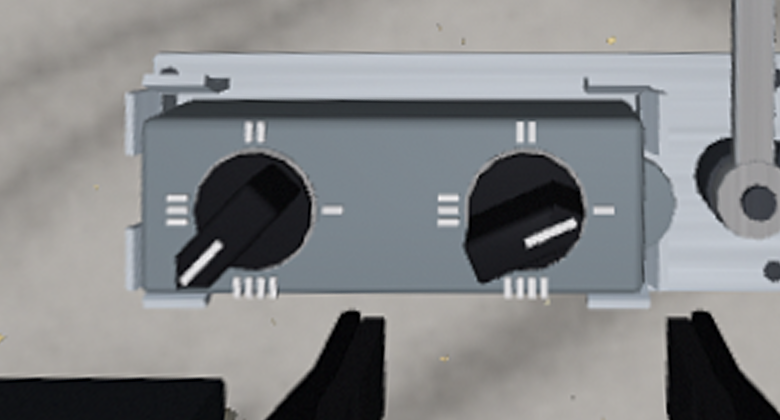

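View pics/w12t.png

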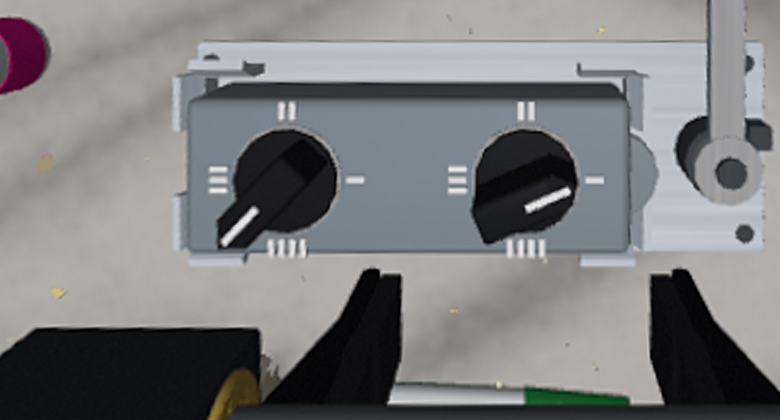

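>>> move_arm --pt "1 0 0.7 0 5 0" --pt "1 0 0.7 0 11 0" --pt "1 0 0.7 0 18 0" --pt "1 0 0.7 0 25 0" --pt "1 0 0.7 0 32 0" --pt "1 0 0.7 0 39 0" --pt "1 0 0.7 0 46 0" --pt "1 0 0.7 0 53 0" --pt "1 8 0.7 0 60 0" --pt "1 18 0.7 0 66.5 0" --pt "1 28 0.7 0 66.5 0" --pt "1 32 0.7 0 66.5 0" --pt "1 32 0.7 0 66.5 0" --pt "1 32 0.7 0 66.5 0" --claw 42

```text
time_s: 16.25
tool_pos: [0.4863, 0.1753, 0.1011]
tool_rot: [-90.1, 0.0, -73.2]
force: [-0.0, 0.6, 0.1]
grip_width: 0.042
```

Run:
```python
from look import *
plan([.4859,.1746,.042],16.7)
```

```text
now [0.4863 0.1753 0.1011] [-9.008e+01  3.000e-02 -7.317e+01] t 16.25 
move [ 0.6 59.1 -0.5] [ 0.08  0.13 -0.03] rows 2.0
```

>>> move_arm --pt "0.6 15 -0.5 0 0 0" --pt "0.6 30 -0.5 0 0 0" --pt "0.6 42 -0.5 0 0 0" --pt "0.6 50 -0.5 0 0 0" --pt "0.6 54 -0.5 0 0 0" --pt "0.6 57 -0.5 0 0 0" --pt "0.6 58.5 -0.5 0 0 0" --pt "0.6 58.5 -0.5 0 0 0"

```text
time_s: 16.92
tool_pos: [0.4866, 0.1748, 0.0433]
tool_rot: [-90.0, 0.0, -73.3]
force: [0.0, 0.3, 1.0]
grip_width: 0.0421
```

Run:
```python
from look import *
look("w13"); print(env.get_obs()['force'])
plan([.4859,.1746,.042],16.7)
a=cv2.imread("pics/w13.png"); cv2.imwrite("pics/w13z.png",cv2.convertScaleAbs(cv2.resize(a[220:400,220:420],None,fx=3.8,fy=3.3,interpolation=cv2.INTER_CUBIC),alpha=2.5))
```

```text
[0.4867274  0.17478228 0.04349666] [-8.99649687e+01 -6.18054150e-03 -7.32810031e+01]
[-0.22080846  0.14051698 -0.15002689]
now [0.4867 0.1748 0.0435] [-8.996e+01 -1.000e-02 -7.328e+01] t 16.9667 
move [-0.1  1.5 -0.8] [-0.04  0.02  0.01] rows 1.0
```

View pics/w13z.png

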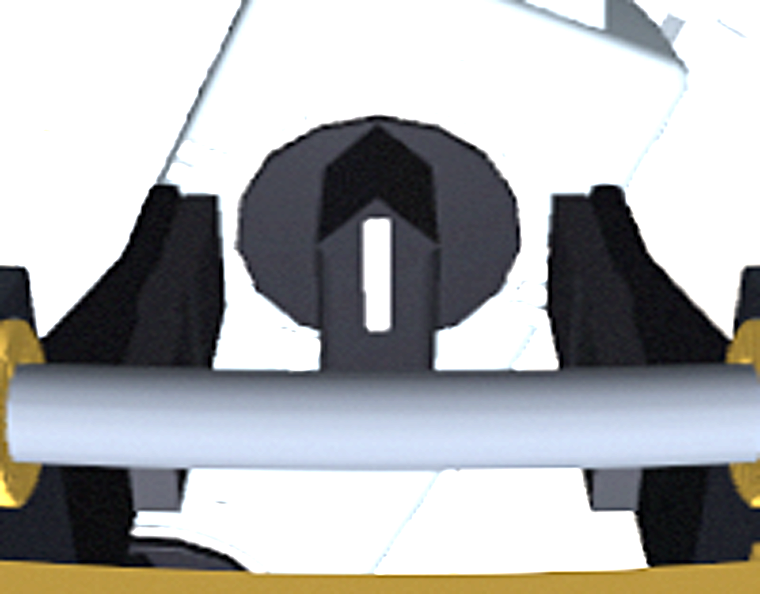

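>>> move_arm --pt "0 1 -0.8 0 0 0" --pt "0 1 -0.8 0 0 0" --pt "0 1 -0.8 0 0 0" --pt "0 1 -0.8 0 0 0" --pt "0 1 -0.8 0 0 0" --pt "0 1 -0.8 0 0 0" --pt "0 1 -0.8 0 0 0" --pt "0 1 -0.8 0 0 0" --claw 5 --newtons 20

```text
time_s: 17.63
tool_pos: [0.4858, 0.1744, 0.0422]
tool_rot: [-90.0, -0.0, -73.3]
force: [-0.0, -0.2, 0.8]
grip_width: 0.0141
```

Gripped at 14.1 mm. Now I'll turn it.

>>> move_arm --pt "0 0 0 0 -3 0" --pt "0 0 0 0 -8 0" --pt "0 0 0 0 -14 0" --pt "0 0 0 0 -20 0" --pt "0 0 0 0 -26 0" --pt "0 0 0 0 -32 0" --pt "0 0 0 0 -38 0" --pt "0 0 0 0 -44 0" --pt "0 0 0 0 -50 0" --pt "0 0 0 0 -56 0" --pt "0 0 0 0 -62 0" --pt "0 0 0 0 -66.5 0" --pt "0 0 0 0 -66.5 0" --pt "0 0 0 0 -66.5 0" --pt "0 0 0 0 -66.5 0"

```text
time_s: 18.88
tool_pos: [0.4856, 0.1742, 0.0422]
tool_rot: [-90.0, 0.0, -6.9]
force: [-0.6, -0.4, 3.2]
grip_width: 0.0136
```

Run:
```python
from look import *
look("w14"); o=env.get_obs(); print(o['force'],o['grip_width'],o['wrist_torque'])
plan([.4859,.1746,.042],83.2)
a=cv2.imread("pics/w14.png"); cv2.imwrite("pics/w14z.png",cv2.convertScaleAbs(cv2.resize(a[200:400,220:420],None,fx=3.,fy=3,interpolation=cv2.INTER_CUBIC),alpha=1.5))
```

```text
[0.48565302 0.17419714 0.04222253] [-9.00320216e+01 -4.55833056e-03 -6.88961535e+00]
[-1.1896153  -1.03850375  4.03558652] 0.014150171898340273 [-0.10780135  0.05772339  0.00373323]
now [0.4857 0.1742 0.0422] [-90.03  -0.    -6.89] t 18.9333 
move [0.2 0.2 0.4] [ 0.03 -0.09  0.  ] rows 1.0
```

View pics/w14z.png

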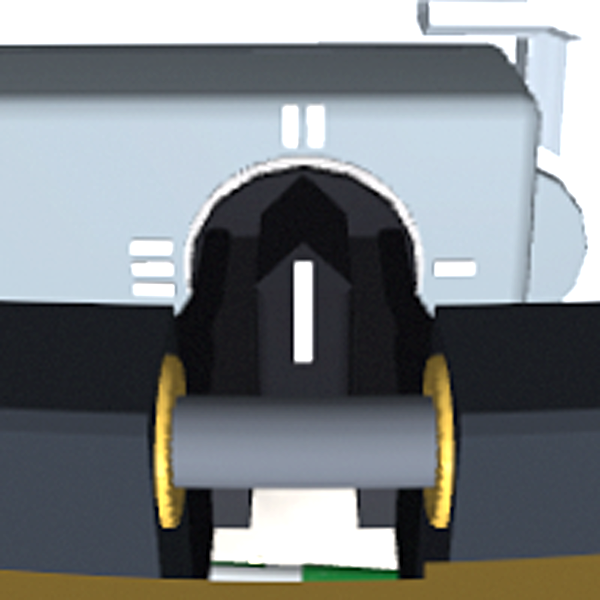

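>>> move_arm --pt "0 0 0 0 0 0" --pt "0 0 0 0 0 0" --pt "0 0 0 0 0 0" --pt "0 -10 0 0 0 0" --pt "0 -35 0 0 0 0" --pt "0 -65 0 0 0 0" --pt "0 -85 0 0 0 0" --pt "0 -90 0 0 0 0" --pt "0 -90 0 0 0 0" --pt "0 -90 0 0 0 0" --claw 42

```text
time_s: 19.77
tool_pos: [0.4855, 0.174, 0.1319]
tool_rot: [-90.0, -0.0, -6.8]
force: [0.5, -1.0, 0.5]
grip_width: 0.0418
```

Run:
```python
from look import *
look("w15"); o=env.get_obs(); print(o['force'],o['grip_width'],o['qpos'].round(1))
r=rect("w15",.4806,.1299,83.2,.077,(.13,.07),3)
cv2.imwrite("pics/w15t.png",r[:,:,::-1])
plan([.4753,.0852,.11],39)
```

```text
[0.48502018 0.17384563 0.13123854] [-9.00505107e+01  7.02307674e-02 -6.81221732e+00]
[-0.93410391 -0.47245468 -0.2718031 ] 0.04175975878517312 [ 40.3  16.6 -70.9 106.1  16.8  69.3  47.2]
now [0.485  0.1738 0.1312] [-9.005e+01  7.000e-02 -6.810e+00] t 19.8167 
move [  0.9  21.3 -89.2] [ 0.08 44.19 -0.05] rows 7.0
```

View pics/w15t.png

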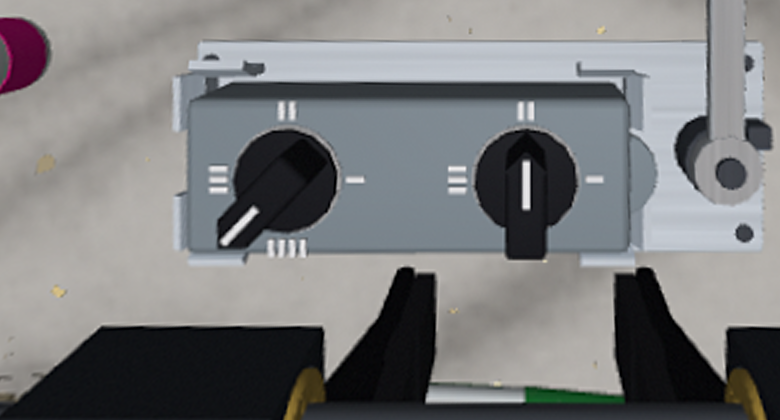

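>>> move_arm --pt "0 0 -8 0 5 0" --pt "0 0 -22 0 11 0" --pt "0.5 3 -40 0 18 0" --pt "1 8 -58 0 25 0" --pt "1 14 -74 0 32 0" --pt "1 18 -84 0 38.5 0" --pt "1 21 -89 0 44 0" --pt "1 21 -89 0 44 0" --pt "1 21 -89 0 44 0" --pt "1 21 -89 0 44 0"

```text
time_s: 20.65
tool_pos: [0.4757, 0.0866, 0.1108]
tool_rot: [-90.0, 0.1, -50.6]
force: [0.4, 0.1, -0.3]
grip_width: 0.0423
```

Run:
```python
from look import *
look("w16"); o=env.get_obs(); print(o['force'],o['grip_width'],o['qpos'].round(1))
plan([.4753,.0852,.042],39)
```

```text
[0.47586945 0.0867488  0.11092926] [-9.00007856e+01  4.57649325e-02 -5.06116345e+01]
[-0.52119323  0.68326376  0.36866892] 0.04184795312822351 [ 47.1   8.7 -63.7 111.5   8.5  64.9  19.4]
now [0.4759 0.0867 0.1109] [-9.000e+01  5.000e-02 -5.061e+01] t 20.7 
move [ 0.9 68.9 -1.4] [ 0.    0.39 -0.05] rows 2.0
```

View pics/w16.png

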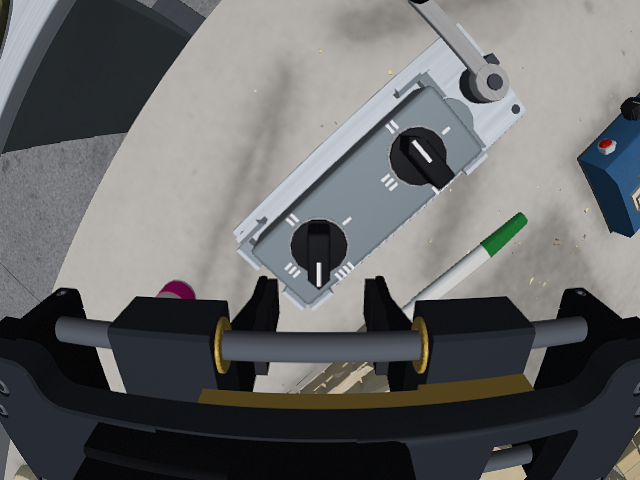

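>>> move_arm --pt "0.9 18 -1.4 0 0.3 0" --pt "0.9 36 -1.4 0 0.3 0" --pt "0.9 50 -1.4 0 0.3 0" --pt "0.9 60 -1.4 0 0.3 0" --pt "0.9 65 -1.4 0 0.3 0" --pt "0.9 68 -1.4 0 0.3 0" --pt "0.9 68.5 -1.4 0 0.3 0" --pt "0.9 68.5 -1.4 0 0.3 0"

```text
time_s: 21.37
tool_pos: [0.476, 0.0846, 0.0431]
tool_rot: [-90.0, -0.0, -51.1]
force: [-1.0, 0.2, 0.2]
grip_width: 0.0421
```

Run:
```python
from look import *
plan([.4753,.0852,.042],39); print(env.get_obs()['force'])
```

```text
now [0.476  0.0846 0.0431] [-8.996e+01 -2.000e-02 -5.107e+01] t 21.3667 
move [-0.9  1.1 -0.2] [-0.04 -0.07  0.02] rows 1.0
[-0.9623976   0.19104838  0.16880263]
```

>>> move_arm --pt "-0.7 1 -0.2 0 0 0" --pt "-0.7 1 -0.2 0 0 0" --pt "-0.7 1 -0.2 0 0 0" --pt "-0.7 1 -0.2 0 0 0" --pt "-0.7 1 -0.2 0 0 0" --pt "-0.7 1 -0.2 0 0 0" --pt "-0.7 1 -0.2 0 0 0" --pt "-0.7 1 -0.2 0 0 0" --claw 5

```text
time_s: 22.03
tool_pos: [0.4752, 0.0847, 0.0418]
tool_rot: [-90.0, -0.0, -51.1]
force: [0.6, 0.2, 1.5]
grip_width: 0.0139
```

Run:
```python
from look import *
plan([.4753,.0852,.042],-6.8); print(env.get_obs()['grip_width'])
```

```text
now [0.4752 0.0847 0.0418] [-8.999e+01 -2.000e-02 -5.109e+01] t 22.0333 
move [-0.4 -0.2  0.4] [-2.000e-02  4.571e+01  2.000e-02] rows 7.0
0.01389193626913631
```

>>> move_arm --pt "0 0 0 0 3 0" --pt "0 0 0 0 8 0" --pt "0 0 0 0 14 0" --pt "0 0 0 0 20 0" --pt "0 0 0 0 26 0" --pt "0 0 0 0 32 0" --pt "0 0 0 0 38 0" --pt "0 0 0 0 43 0" --pt "0 0 0 0 45.7 0" --pt "0 0 0 0 45.7 0" --pt "0 0 0 0 45.7 0" --pt "0 0 0 0 45.7 0"

```text
time_s: 23.03
tool_pos: [0.4751, 0.0847, 0.0418]
tool_rot: [-90.0, -0.0, -96.7]
force: [-0.4, -0.2, 2.8]
grip_width: 0.0137
```

>>> move_arm --pt "0 0 0 0 0 0" --pt "0 0 0 0 0 0" --pt "0 0 0 0 0 0" --pt "0 -10 0 0 0 0" --pt "0 -35 0 0 0 0" --pt "0 -65 0 0 0 0" --pt "0 -90 0 0 0 0" --pt "0 -105 0 0 0 0" --pt "0 -110 0 0 0 0" --pt "0 -110 0 0 0 0" --pt "0 -110 0 0 0 0" --claw 42

```text
time_s: 23.95
tool_pos: [0.4746, 0.0845, 0.1512]
tool_rot: [-90.0, -0.0, -96.8]
force: [-1.0, -0.7, -0.7]
grip_width: 0.042
```

Run:
```python
from look import *
look("w17"); o=env.get_obs(); print(o['force'],o['grip_width'],o['qpos'].round(1))
r=rect("w17",.4806,.1299,83.2,.077,(.17,.09),2.3)
cv2.imwrite("pics/w17t.png",r[:,:,::-1])
```

```text
[0.47416639 0.08448231 0.15060563] [-9.00964156e+01 -2.44371261e-02 -9.67936329e+01]
[ 0.38240704 -0.90299103 -0.58259129] 0.041921548443498866 [ 40.6   3.2 -54.6 109.2   2.7  69.1 -21.8]
```

View pics/w17t.png

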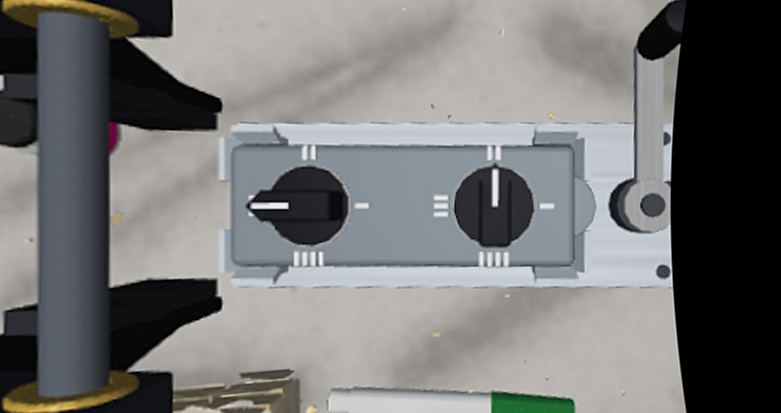

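Run:
```python
from look import *
plan([.4150,.2635,.14],54.6)
```

```text
now [0.4742 0.0845 0.1506] [-9.010e+01 -2.000e-02 -9.679e+01] t 24.0 
move [-170.8   10.7  -79.9] [ 1.000e-01 -6.139e+01 -3.000e-02] rows 9.0
```

>>> move_arm --pt "-10 0 -5 0 -5 0" --pt "-30 0 -14 0 -11 0" --pt "-55 0 -26 0 -18 0" --pt "-82 0 -38 0 -25 0" --pt "-110 0 -51 0 -32 0" --pt "-133 2 -62 0 -39 0" --pt "-152 4 -71 0 -46 0" --pt "-165 7 -77 0 -53 0" --pt "-171 10 -80 0 -59 0" --pt "-171 10 -80 0 -61.4 0" --pt "-171 10 -80 0 -61.4 0" --pt "-171 10 -80 0 -61.4 0" --pt "-171 10 -80 0 -61.4 0" --claw 42

```text
time_s: 25.08
tool_pos: [0.4156, 0.2634, 0.141]
tool_rot: [-90.1, 0.0, -35.5]
force: [-0.4, -0.9, 0.5]
grip_width: 0.0422
```

Run:
```python
from look import *
look("w18"); o=env.get_obs(); print(o['force'],o['grip_width'],o['qpos'].round(1))
r=rect("w18",.4150,.2635,83.25,.085,(.1,.1),3)
cv2.imwrite("pics/w18t.png",r[:,:,::-1])
plan([.4150,.2635,.052],54.6)
```

```text
[0.41573161 0.26347758 0.1411826 ] [-9.00382139e+01  2.70855782e-02 -3.54927883e+01]
[ 0.04589198  0.32837818 -0.04006937] 0.04190072556237886 [ 28.9   8.8 -68.  108.4   8.7  68.6  12.4]
now [0.4157 0.2635 0.1412] [-9.004e+01  3.000e-02 -3.549e+01] t 25.1333 
move [-0.6 89.2 -0.3] [ 0.04 -0.09 -0.03] rows 3.0
```

View pics/w18t.png

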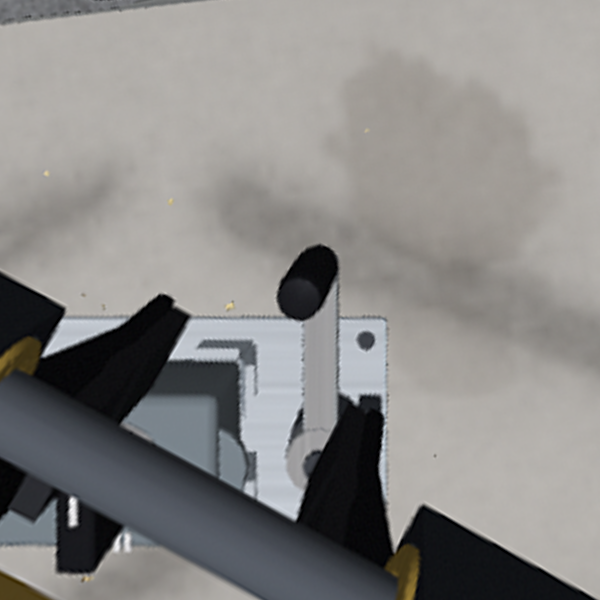

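View pics/w18.png

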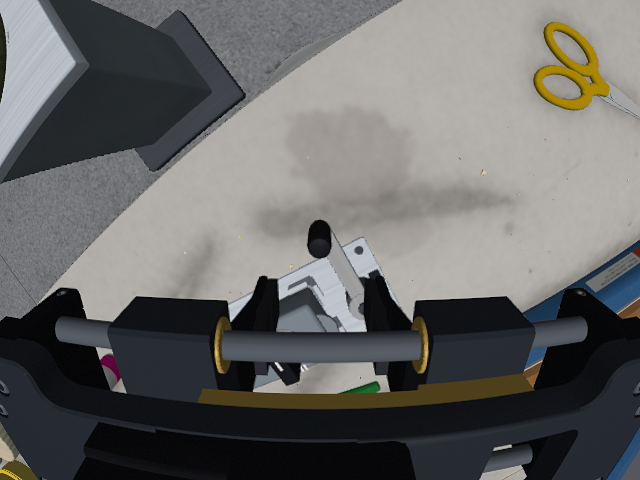

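>>> move_arm --pt "-0.5 20 -0.5 0 0 0" --pt "-0.5 42 -0.5 0 0 0" --pt "-0.5 60 -0.5 0 0 0" --pt "-0.5 75 -0.5 0 0 0" --pt "-0.5 84 -0.5 0 0 0" --pt "-0.5 89 -0.5 0 0 0" --pt "-0.5 89 -0.5 0 0 0" --pt "-0.5 89 -0.5 0 0 0"

```text
time_s: 25.8
tool_pos: [0.4155, 0.2641, 0.0531]
tool_rot: [-90.0, -0.0, -35.4]
force: [-0.0, -0.4, 0.4]
grip_width: 0.0421
```

Run:
```python
from look import *
o=env.get_obs(); R=Ro.from_euler('xyz',o['tool_rot'],degrees=True).as_matrix(); print(o['tool_pos'],o['force'])
a=np.radians(83.25); D=np.array([[np.cos(a),-np.sin(a)],[np.sin(a),np.cos(a)]])
for th in np.r_[0:1.1:.1]:
    d=80*np.array([np.sin(th),np.cos(th)-1]); w=D@d; print(round(th,2),(R.T@np.r_[w,0]).round(1))
```

```text
[0.41546169 0.26409178 0.05309965] [-0.00246613 -0.42813111  0.3530278 ]
0.0 [0. 0. 0.]
0.1 [-3.5  0.   7.2]
0.2 [-6.2  0.  14.7]
0.3 [-8.2  0.  22.5]
0.4 [-9.4  0.  30.4]
0.5 [-9.8  0.  38.4]
0.6 [-9.4  0.  46.3]
0.7 [-8.2  0.  54.2]
0.8 [-6.2  0.  62. ]
0.9 [-3.5  0.  69.5]
1.0 [-0.   0.  76.7]
```

>>> move_arm --pt "0 0 0 0 0 0" --pt "0 0 0 0 0 0" --pt "0 0 0 0 0 0" --pt "0 0 0 0 0 0" --pt "-3.5 0 8 0 0 0" --pt "-6.2 0 17 0 0 0" --pt "-8.2 0 26 0 0 0" --pt "-9.4 0 34 0 0 0" --pt "-9.8 0 42 0 0 0" --pt "-9.4 0 50 0 0 0" --pt "-8.2 0 58 0 0 0" --pt "-6.2 0 66 0 0 0" --pt "-3.5 0 73.5 0 0 0" --pt "0 0 80.5 0 0 0" --pt "0 0 81 0 0 0" --pt "0 0 81 0 0 0" --pt "0 0 81 0 0 0" --pt "0 0 81 0 0 0" --claw 24

```text
time_s: 27.3
tool_pos: [0.4608, 0.3289, 0.0521]
tool_rot: [-90.2, 0.1, -35.4]
force: [-6.2, -4.0, 1.7]
grip_width: 0.0237
```

Run:
```python
from look import *
look("w19"); o=env.get_obs(); print(o['force'],o['grip_width'],o['qpos'].round(1))
i=camera_info("top"); p,d=read_camera("top"); cv2.imwrite("pics/t19.png",cv2.resize(p[195:295,140:300],None,fx=5,fy=5,interpolation=cv2.INTER_CUBIC)[:,:,::-1])
```

```text
[0.46076276 0.32891819 0.05208202] [-9.02436451e+01  6.83999332e-02 -3.54092559e+01]
[-6.28912328 -3.97411807  2.79227708] 0.024142824704322538 [  9.6  27.2 -58.2 103.6  25.6  63.9  -3. ]
```

View pics/w19.png

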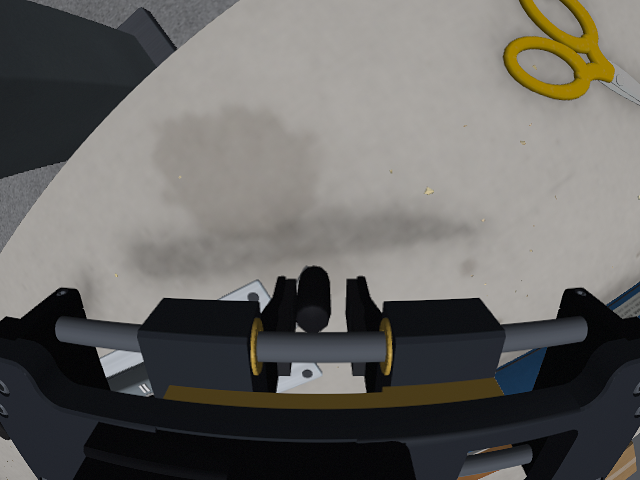

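>>> move_arm --pt "0.5 0 2 0 0 0" --pt "1 0 3 0 0 0" --pt "1 0 3 0 0 0" --pt "1 0 3 0 0 0"

```text
time_s: 27.73
tool_pos: [0.4612, 0.3292, 0.0518]
tool_rot: [-90.6, 0.1, -35.4]
force: [-11.8, -7.3, 7.4]
grip_width: 0.0241
```

Run:
```python
from look import *
look("w20"); o=env.get_obs(); print(o['force'],o['time_s'])
r=rect("w20",.4944,.2541,83.25,.085,(.12,.1),3)
cv2.imwrite("pics/w20t.png",r[:,:,::-1])
```

```text
[0.46129154 0.32924229 0.05182668] [-90.55951556   0.11214087 -35.40782557]
[-11.11333234  -7.49094593   7.74715128] 27.7833
```

View pics/w20t.png

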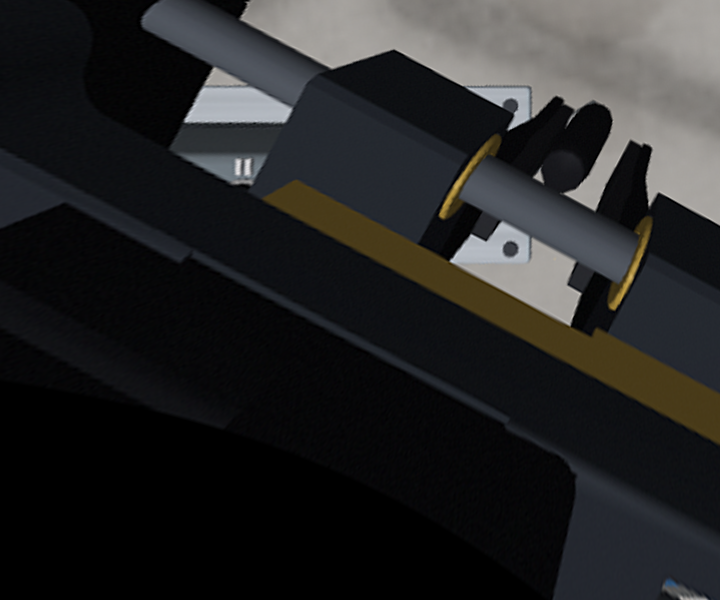

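The force rose to about 14 N with no further movement. The post sits at (67.7, 43.3) mm from the pivot, so the lever is at 1.00 rad, its stop. Next I'll let it back along the arc.

>>> move_arm --pt "-1 0 -4 0 0 0" --pt "-4.5 0 -12 0 0 0" --pt "-7.2 0 -19 0 0 0" --pt "-9.2 0 -27 0 0 0" --pt "-10.4 0 -35 0 0 0" --pt "-10.8 0 -43 0 0 0" --pt "-10.4 0 -51 0 0 0" --pt "-9.2 0 -59 0 0 0" --pt "-7.2 0 -67 0 0 0" --pt "-4.5 0 -75 0 0 0" --pt "-2 0 -81 0 0 0" --pt "-1 0 -84 0 0 0" --pt "-1 0 -84 0 0 0" --pt "-1 0 -84 0 0 0" --pt "-1 0 -84 0 0 0"

```text
time_s: 29.03
tool_pos: [0.4153, 0.2645, 0.0528]
tool_rot: [-89.9, 0.0, -35.4]
force: [0.0, 0.5, 0.4]
grip_width: 0.0237
```

>>> move_arm --pt "0 0 0 0 0 0" --pt "0 0 0 0 0 0" --pt "0 0 0 0 0 0" --pt "0 -15 0 0 0 0" --pt "0 -45 0 0 0 0" --pt "0 -80 0 0 0 0" --pt "0 -115 0 0 0 0" --pt "0 -135 0 0 0 0" --pt "0 -145 0 0 0 0" --pt "0 -145 0 0 0 0" --pt "0 -145 0 0 0 0" --claw 42

```text
time_s: 29.95
tool_pos: [0.415, 0.2634, 0.1969]
tool_rot: [-90.0, -0.0, -35.4]
force: [0.8, -0.2, -0.7]
grip_width: 0.0419
```

Run:
```python
from look import *
o=env.get_obs(); print(o['force'],o['qpos'].round(1))
look("w21")
r=rect("w21",.4806,.1299,83.25,.077,(.2,.12),2)
cv2.imwrite("pics/w21t.png",r[:,:,::-1])
plan([.46,.02,.25],-6)
```

```text
[ 0.75250059 -0.19529557 -0.73460356] [ 33.2   3.8 -70.  104.2   3.8  74.5  16.8]
[0.41444132 0.26314813 0.19616863] [-9.01097191e+01  5.29410881e-02 -3.54103349e+01]
now [0.4144 0.2631 0.1962] [-9.011e+01  5.000e-02 -3.541e+01] t 30.0 
move [ 178.   -53.7 -171.9] [1.300e-01 6.059e+01 1.000e-02] rows 9.0
```

View pics/w21t.png

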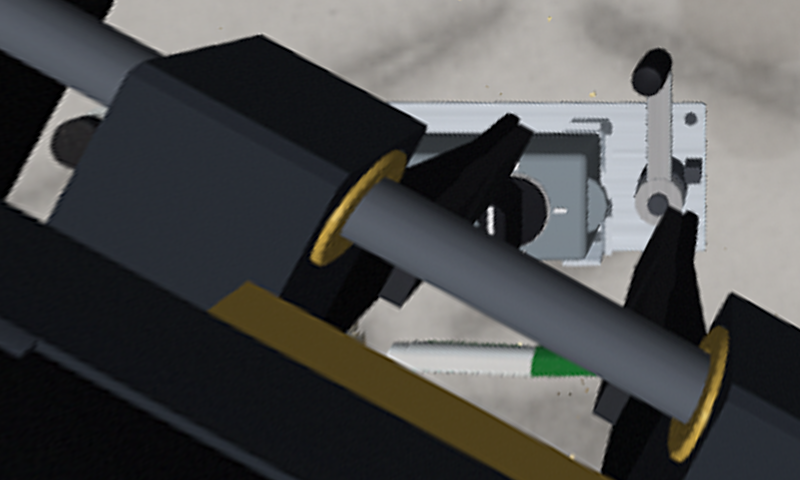

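>>> move_arm --pt "10 -5 -10 0 5 0" --pt "28 -10 -27 0 11 0" --pt "50 -15 -48 0 18 0" --pt "72 -20 -70 0 25 0" --pt "90 -20 -88 0 32 0" --pt "104 -20 -102 0 39 0" --pt "112 -20 -110 0 46 0" --pt "115 -20 -113 0 53 0" --pt "115 -20 -113 0 59 0" --pt "115 -20 -113 0 60.6 0" --pt "115 -20 -113 0 60.6 0" --pt "115 -20 -113 0 60.6 0"

```text
time_s: 31.0
tool_pos: [0.4425, 0.105, 0.2162]
tool_rot: [-90.2, 0.0, -95.9]
force: [0.1, 0.4, -0.1]
grip_width: 0.0419
```

Run:
```python
from look import *
look("w22"); o=env.get_obs(); print(o['force'],o['time_s'])
r=rect("w22",.4806,.1299,83.25,.046,(.2,.12),2)
cv2.imwrite("pics/w22t.png",r[:,:,::-1])
```

```text
[0.44264461 0.10508419 0.21648467] [-9.01319917e+01  1.70550881e-02 -9.59182032e+01]
[-0.15833313  0.21397244  0.16099504] 31.05
```

View pics/w22t.png

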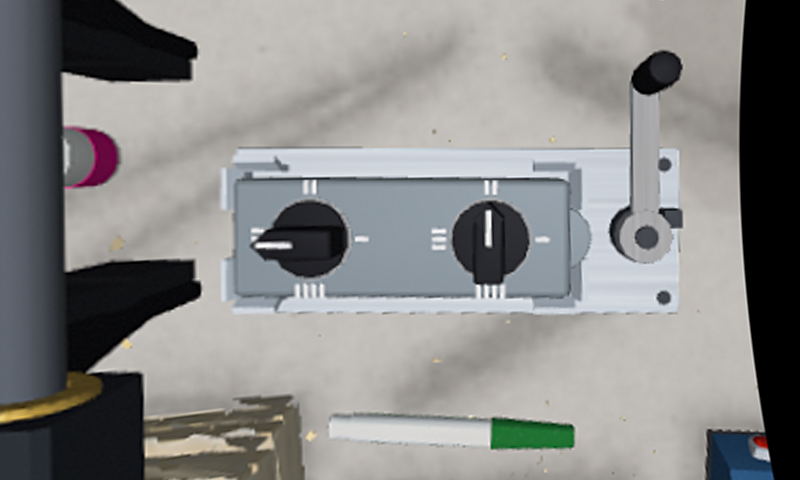

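View pics/w22.png

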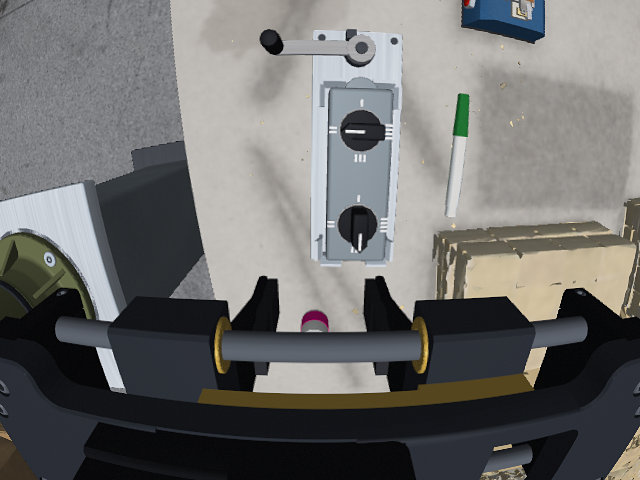

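Run:
```python
from h import *
print(env.get_obs()['joint_velocities'].round(2)); print(job.sign_off())
```

```text
[-0.02 -0.36  0.04 -0.47 -0.05  0.18 -0.1 ]
the job is handed in; nothing more can be done
None
```

The coder is in the dock with its tab at the lever end, both dials are set, and the lever went to its stop and sprang back. I handed the job in at about 31 s of the 72 s; it reported no verdict.

**What happened:**
- **Placing:** I lifted the coder by its case, put it down between the four brackets and let go.
- **Dials:** I turned the tab dial to the two bars, then the other dial to the three bars. The first try at the tab dial failed. The fingertips sit about 12 mm behind the reported TCP, not the stated 11 mm ahead, so the fingers closed on top of the bar and the dial did not move. Gripping about 22 mm lower gave a 14 mm grip and the dial turned.
- **Lever:** I swung it with the fingers held loosely round the post, then let it back along the same arc.

**Last checks:**
- **Coder:** the last wrist image shows it flat inside the brackets. Measured just after placing, it was about 1 mm off its place.
- **Dials:** they read about 90° and about 180° in the image, well within the 0.17 rad allowed.
- **Lever:** at the stop it measured 1.00 rad, with the force rising to about 14 N and no further movement. It is back at rest.
- **Bystanders:** the ink bottle and marker show in the final wrist image and look undisturbed, but I didn't re-measure them. I didn't look at the price card and curd wheel again after lifting the coder, and no contact near them was noticed.
- **Robot:** it was clear of everything, with contact force near zero.

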